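Fit the cell in the leak alarm and test it

TASK

Put the larger of the two battery cells into the open bay of the water-leak alarm: flat end against the coil spring, stud end tucked under the metal retaining lip, lying level and fully home in its trough. Then press the alarm's test button fully down and let it come back up. Leave the small cell and the pipe fittings on the table where they are.

Things in the scene. Friction and masses are not known exactly. Their poses are not given: they have to be found in the camera images.
- cell: the large battery cell (140 g), a cylinder 33 mm in diameter and 60 mm long overall, lying on the table among the fittings. Origin at the middle of its length, on its axis. Its x axis runs along it from the flat end (30 mm from the origin) to the end with the stud (the body ends 28 mm from the origin, the 10 mm wide stud stands 2 mm proud of it)
- cell_stud (a point): tip of the large cell's stud, on its axis
- alarm: water-leak alarm, a flat grey unit fixed to the table on its back, battery bay open. Origin on the table under the bay's middle; x along the bay from spring end to lip end, z up; turned about the vertical only. Base plate x -72 to 64 mm, y -107 to 63, 8 mm thick. A 24 mm high pod with the test button covers y -107 to -48; the plate beside the bay is free for fingers
- bay (a point): where the cell's middle is when seated, 36.5 mm above the alarm's origin, axes as the alarm's. A black 90 degree V trough (x -23 to 25 mm, y +-15, its edges 28 mm above the table) holds the cell, whose underside is then 20 mm above the table and whose stud touches the end wall at x = 30
- lip (a point): middle of the free edge of the steel retaining lip, 24 mm from the bay's middle in the alarm's +x. The lip reaches 6 mm out over the cell from the top of the 6 mm thick end wall, is 22 mm wide, its underside 54.5 and its top 57.5 mm above the table
- spring_face (a point): middle of the face of the spring's steel end plate (moves with it), which looks to the alarm's +x. Plate 18 mm wide, 20 to 37 mm above the table; face at x = -26 mm of the alarm when free, -44 at the stop. The wall behind the spring is at x = -54 mm and 38 mm high
- spring (a joint): compression of the spring (m): 0 free, 0.004 cell seated, 0.018 stop; 3 N to start, 5 N seated, 12 N at the stop. Plate to lip is only 50 mm, so the cell goes in tilted (about 35 degrees, flat end low): bring the flat end down in front of the plate, push the plate back while lowering, tip the stud end down past the lip, let the spring push the cell forward under it
- test (a joint): how far the test button is pressed (m): 0 up, 0.005 fully down; springs back; needs 1 N to start and 4 N fully down
- test_top (a point): centre of the top of the test button, a white disc of 24 mm diameter, pressed straight down; it stands 9 mm above its 40 mm wide black collar and 45 mm above the table
- small_cell: bystander: a smaller battery cell, 26 mm diameter, 50 mm long, otherwise alike; it does not belong in the alarm. Origin at its middle, x along its length
- nipple: bystander: brass pipe nipple, 27 mm diameter, 70 mm long, threaded, hollow ends, lying. Origin at its middle, x along its length
- valve: bystander: brass ball valve, 84 mm long, with a green-gripped lever on top reaching 100 mm to its +x. Origin on the pipe axis, 18 mm above the table
- union: bystander: standing galvanised pipe union, 62 mm diameter, 46 mm high. Origin under its middle
- elbow: bystander: brass 90 degree elbow, legs 50 mm along -x and +y, 45 mm thick, lying. Origin at the bend
- tee: bystander: galvanised tee, 80 mm along x, branch 40 mm along +y, 40 mm thick, lying. Origin at the crossing
- wrench: bystander: steel wrench 200 mm long lying along its x. Origin under its middle
Things that resemble listed ones, but are neither listed nor needed, are in the scene too. What is shaped like the alarm but turquoise is not meant.

How it is judged (in metres and radians):
On the way, in this order (a step that is already met when the one before it is completed fails the run):
1. the large cell lies seated in the bay, flat end on the spring, stud end under the lip (x of cell in the frame of bay between -0.003 and 0.003 m and y of cell in the frame of bay between -0.004 and 0.004 m and z of cell in the frame of bay between -0.003 and 0.003 m and angle between the x axis of cell and the x axis of alarm, either way round below 0.07 rad and x of cell_stud in the frame of bay above 0.025 m and value of joint spring above 0.001 m), for 0.2 s.
2. the test button is pressed fully down, with the cell in place (all of step 1 and value of joint test above 0.004 m), for 0.05 s.
At the end, for the whole second after the job is handed in: Large cell at rest in the bay: middle within 3 mm of its place lengthwise and in height, 4 mm sideways, axis within 4 degrees, stud to the lip, spring compressed over 1 mm; test button pressed over 4 of 5 mm after that, now up within 1 mm; no bystander moved over 30 mm (all of step 1 and value of joint test below 0.001 m and linear speed of cell below 0.01 m/s); the robot touches nothing.
It fails at once if the small cell or a fitting is moved more than 30 mm (distance of any of small_cell, nipple, valve, union, elbow, tee, wrench from where it was at the start of the episode above 0.03 m).
It also fails if it takes over 51 s, if anything falls off the work surface, if the arm or the gripper's body presses on something with over 40 N, if the wrist force passes 120 N, or if a joint passes its speed limit or range.

ROBOT

A 7-joint arm with a two-finger parallel gripper is mounted at the origin on the work surface. World frame = base frame: x ahead of the robot, y to its left, z up, the work surface at z = 0. Lengths are in mm, angles in rad, forces in N, time in s.
With the tool pointing down it reaches from about 400 to 900 mm from the base axis. Payload 5.6 kg.
Tool frame: the origin (TCP) lies at the centre of the arm's flange, where the gripper is bolted on; the fingertips stand 190 mm ahead of it and the grasp point (between the pads) lies 171 mm ahead of it; z points along the fingers, x is the direction in which the jaws open and shut, and the axes are right-handed (so a half turn about z gives the same grasp; the last joint's range is limited). The gripper opens to 92 mm and grips with 3 to 60 N. Pads are 20 mm wide; open, the fingers measure 128 mm over their backs; the gripper's body (75 mm by 189 mm) begins 69 mm behind the grasp point.
Start: joints at [1.197, 0.468, -0.012, 1.603, 0.006, 1.071, -0.056], TCP at [211.084, -614.773, 404.692] pointing down, gripper open.
Joint ranges: [-2.53, 2.53], [-0.31, 2.02], [-1.57, 1.55], [0.28, 2.44], [-1.29, 4.43], [0.15, 1.84], [-2.92, 2.92]. Speed limits (rad/s): [2.57, 2.57, 3.14, 3.14, 3.14, 3.14, 3.14].

INTERFACE

Orientations are given as a unit quaternion [x, y, z, w].
In Python, from bench import sense, get_image, get_calibration, finish_job gives the robot as it stands.
- The arm moves only by the tool apply_moves, never from a script. Its argument "targets" is a list of rows, each an object of numbers: "jaw": the gripper's target within -1 to 1 (fully open at 1, half-way at 0, shut at -1); "tx", "ty", "tz": the shift along the tool's x, y, z in m; "ax", "ay", "az": the turn, a rotation vector about the tool's x, y, z in rad. In form: [{"jaw": .., "tx": .., "ty": .., "tz": .., "ax": .., "ay": .., "az": ..}, ...]. A call has 1 to 10 rows; each row is the pose to reach, as a shift and turn from the pose commanded when the call began, along the tool's axes at that moment; what a row does not reach only later rows make up. A row lasts 1/12 s, in which the tool goes at most 41.7 mm and 7.16 degrees, less where a joint would pass 70% of its speed; a pose out of reach is approached as far as the arm can. A call with a gripper value outside its range is refused whole. The fingers move at their own pace and stop on an object; "newtons" is the grip in N (left out, the last holds). Time passes only in rows, so rows that repeat a pose let the fingers close. It gives the time, the measured TCP pose, the force and the opening at its end, in the units of the state.
- sense(): the state, without advancing time (a new reading comes with each control period).
- get_image(name): name is "scene" or "top" or "wrist"; returns (picture, depth): 400x640x3 uint8, red, green, blue; 400x640 float32, mm along the optical axis (not along the pixel's ray), 0 where there is no reading.
- get_calibration(name): a dict with "K" (3x3 intrinsics, pixels), "k1" (the pictures are not rectified: a ray, as slopes to the right and down, at radius r is drawn at 1 + k1 r^2 times it, then the intrinsics apply), "world_to_cam" (4x4, takes a point from world to camera coordinates). Camera axes: x right, y up, looking along -z (the intrinsics and any distortion apply to the point x, -y, -z); pixel columns grow to the right and rows downward; lengths in mm; the calibration is good to about 2 mm. A picture is of the moment at which its call begins: read the wrist's pose just before it. get_calibration takes no time and is no camera call; for the wrist camera it gives the pose at the moment of the call.
- finish_job(): hands the job in, once; it reports no verdict.
The state is a dict: "t": time; "qpos": joint angles; "joint_velocities": joint speeds; "effort": joint torques, N m; "tool_pos": TCP position; "tcp_rot": TCP orientation; "force": force on the tool from outside, world axes, zero at the start; "wrist_torque": the same for the moment, N m; "width": opening from 0.0 (shut) to 1.0 (fully open).
Only numpy, scipy, OpenCV 4.12 (cv2) and the standard library are available. Lean on these libraries where they do the work, as an engineer would, in place of code of your own. Each camera call takes 0.05 s, during which the arm holds its last target.

## Working session

There is one attempt and no reset: what is moved stays moved. The work goes in short steps, Python scripts to look and compute and a tool call to move; the robot and the scene stay as the last step left them, time stands still between calls to the robot, and variables do not carry over. Pictures are saved under pics/ and viewed, and the job is handed in when it is done.

Besides the shell and the picture viewer there is one more tool, called after "Emit:" in YAML: its name, and indented under it one key for each argument. apply_moves: Moves the arm, as the interface text tells. Its arguments: {"type":"object","properties":{"targets":{"type":"array"},"newtons":{"type":"number"}},"required":["targets"]}

```bash
ls; mkdir -p pics; cat > h.py <<'E'
import numpy as np, cv2
from bench import sense,get_image,get_calibration,finish_job
from scipy.spatial.transform import Rotation as R
def snap(n):
    c=get_calibration(n); im,d=get_image(n); return c,im,d
def save(im,f): cv2.imwrite('pics/'+f,cv2.cvtColor(im,cv2.COLOR_RGB2BGR))
def dep(c,u,v,d):
    K=np.array(c['K'],float);k1=c['k1'];uv=np.stack([np.ravel(u),np.ravel(v)],-1).astype(float).reshape(-1,1,2)
    p=cv2.undistortPoints(uv,K,np.array([k1,0,0,0.]))[:,0]
    d=np.ravel(d); P=np.stack([p[:,0]*d,-p[:,1]*d,-d,np.ones(len(d))],-1)
    return (P@np.linalg.inv(np.array(c['world_to_cam'])).T)[:,:3]
def cloud(c,dd):
    v,u=np.mgrid[0:dd.shape[0],0:dd.shape[1]]
    P=dep(c,u,v,dd).reshape(dd.shape+(3,)); P[dd<=0]=np.nan; return P
def proj(c,X):
    X=np.atleast_2d(X);K=np.array(c['K'],float)
    P=(np.c_[X,np.ones(len(X))]@np.array(c['world_to_cam']).T)[:,:3]
    a=P[:,0]/-P[:,2];b=-P[:,1]/-P[:,2];r=1+c['k1']*(a*a+b*b)
    return np.c_[K[0,0]*a*r+K[0,2],K[1,1]*b*r+K[1,2]]
E
python3 - <<'E'
from h import *
import pickle
print(sense())
for n in ['scene','top','wrist']:
    c,im,d=snap(n); save(im,n+'0.png'); pickle.dump((c,im,d),open(n+'0.pkl','wb'));print(n,c['K'],c['k1'],np.linalg.inv(c['world_to_cam'])[:3,3])
E
```

```text
pics
{'t': 0.0, 'qpos': array([ 1.19702135,  0.46835215, -0.01160258,  1.6035993 ,  0.00600843,
        1.07139716, -0.0562843 ]), 'joint_velocities': array([-0.00061654,  0.00072326, -0.00083211,  0.00052262,  0.0008991 ,
       -0.00088017, -0.00077388]), 'effort': array([ 8.58860767e-04, -5.20571816e+01, -1.19996312e-02, -2.43751448e+01,
       -5.67489525e-02,  1.71786197e-02,  1.41270716e-04]), 'tool_pos': array([ 210.9799627 , -614.5491075 ,  403.76637162]), 'tcp_rot': array([ 8.13859005e-01, -5.81061769e-01, -7.36079540e-04, -4.46315579e-04]), 'force': array([-1.04931797,  0.76691868,  0.41650937]), 'wrist_torque': array([-0.02090479,  0.03749402, -0.0258608 ]), 'width': 1.0026646266957153}
scene [[514.03684498   0.         321.81667823]
 [  0.         514.03684498 199.62983129]
 [  0.           0.           1.        ]] 0.036320061720915266 [1127.44850028 -743.71546409  938.7550786 ]
top [[432.35844716   0.         323.70792833]
 [  0.         432.35844716 196.50679207]
 [  0.           0.           1.        ]] -0.07979722049856833 [ 297.95400608   57.9462956  1156.89948299]
wrist [[357.31794911   0.         319.54176496]
 [  0.         357.31794911 204.54250663]
 [  0.           0.           1.        ]] 0.006407780478744348 [ 289.47128543 -589.11272286  385.63350293]
```

View pics/scene0.png

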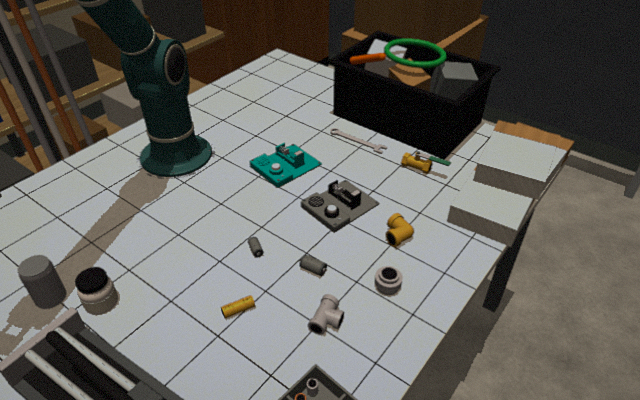

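View pics/top0.png

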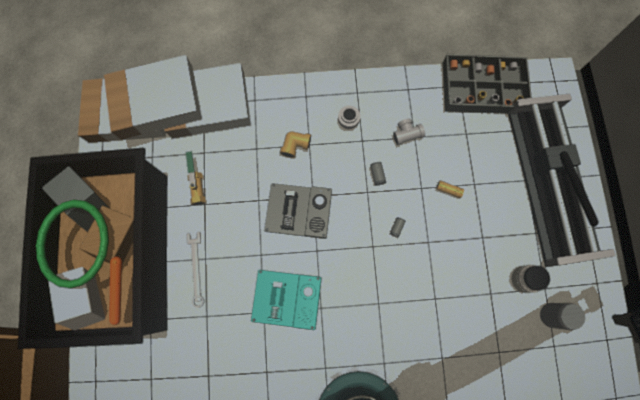

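View pics/wrist0.png

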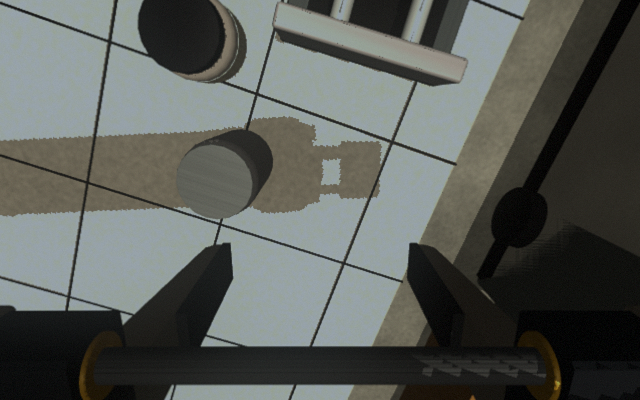

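The scene shows the grey alarm at top pixel (298,210) and a turquoise lookalike at (287,299). The cylinders that could be taken for the large cell are the bigger dark one (378,173), the smaller dark one (397,227) and the brass nipple (449,188). The grey cylinder near (565,315) and the dark jar at (530,278) are far too big. By the description I choose (378,173) and will check it in a crop.

```bash
python3 - <<'E'
from h import *
import pickle
c,im,d=pickle.load(open('top0.pkl','rb'))
P=cloud(c,d)
tiles=[]
for (u,v,w) in [(378,173,28),(397,227,28),(298,210,44)]:
    t=im[v-w:v+w,u-w:u+w]; tiles.append(cv2.resize(t,(390,390),interpolation=cv2.INTER_CUBIC))
save(np.hstack(tiles[:2]),'crop1.png'); save(cv2.resize(tiles[2],(590,590)),'crop2.png')
c2,im2,d2=pickle.load(open('scene0.pkl','rb'))
save(cv2.resize(im2[165:290,240:400],(800,600*125//120)[:2] if 0 else (768,600),interpolation=cv2.INTER_CUBIC),'crop3.png')
for (u,v) in [(378,173),(397,227),(449,188),(298,210)]:
    w=22
    Q=P[v-w:v+w,u-w:u+w].reshape(-1,3); Q=Q[np.isfinite(Q).all(1)&(Q[:,2]>8)]
    m=Q.mean(0); ev,E=np.linalg.eigh(np.cov((Q-m)[:,:2].T)); a=(Q-m)[:,:2]@E
    print((u,v),m.round(1),'zmax',np.percentile(Q[:,2],98).round(1),'len',np.ptp(a,0).round(1),'axis',E[:,1].round(3),len(Q))
print('table z',np.nanmedian(P[100:300,220:260,2]))
E
```

```text
(378, 173) [ 613.3 -105.4   28.7] zmax 36.3 len [65.3 59.4] axis [-0.988 -0.158] 277
(397, 227) [ 463.9 -143.5   22.8] zmax 29.0 len [33.1 80.4] axis [-0.897  0.443] 190
(449, 188) [ 555.4 -298.7   23.7] zmax 31.0 len [41.5 70.3] axis [0.424 0.906] 268
(298, 210) [530.4 113.8  21.4] zmax 56.6 len [155.3 160.3] axis [0.537 0.844] 1457
table z 0.6221847687320405
```

View pics/crop1.png

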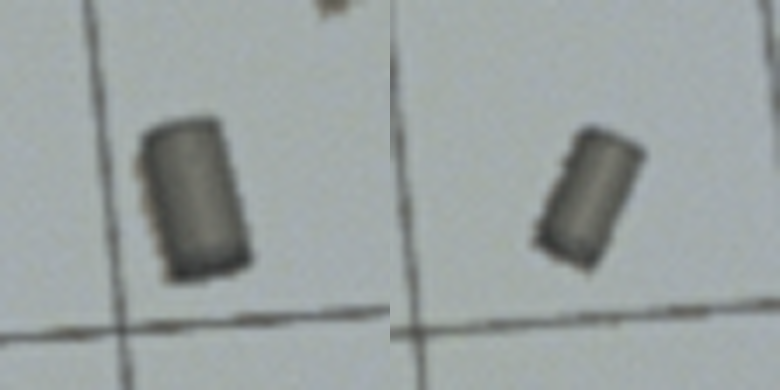

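View pics/crop2.png

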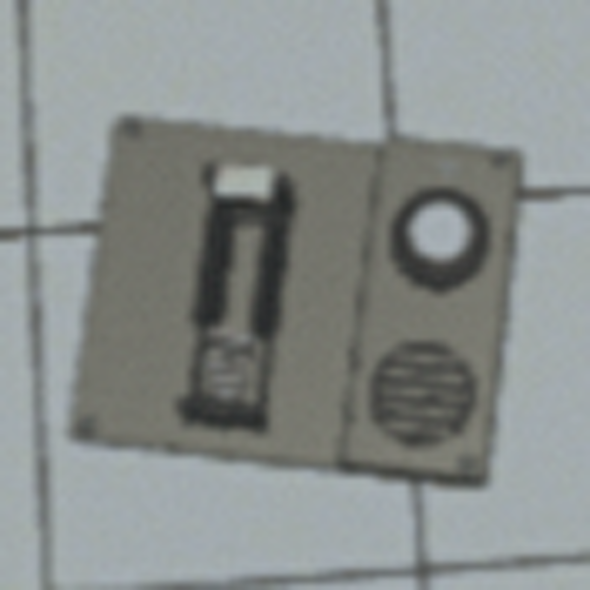

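View pics/crop3.png

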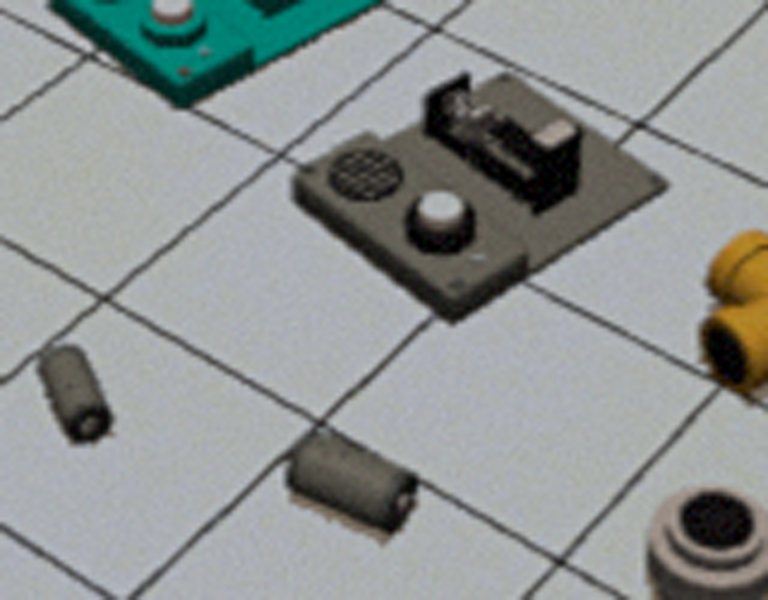

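Both crops agree with the plan. The cell at (378,173) is visibly the thicker one, with its top at z 36 against 33 mm expected; the small one's top is 29 against 26. Its stud points away from the robot, towards +x in the scene view. The grey alarm has its lip at top pixel (299,192) and its spring at (298,222). I'll move the wrist camera over the cell next.

```bash
cat >> h.py <<'E'
def toolR(yaw,tilt=0):
    # cell/alarm x axis at yaw; tilt: x axis raised by tilt. tool y=-X, x=-Y, z=-Z
    F=(R.from_euler('z',yaw)*R.from_euler('y',-tilt)).as_matrix()
    return R.from_matrix(np.c_[-F[:,1],-F[:,0],-F[:,2]])
def delta(pos,Rt,s=None):
    s=s or sense(); R0=R.from_quat(s['tcp_rot']); 
    t=R0.inv().apply(np.array(pos)-s['tool_pos']); a=(R0.inv()*Rt).as_rotvec()
    print('t',(t/1000).round(4),'a',a.round(3),'rows %.1f %.1f'%(np.linalg.norm(t)/41.7,np.degrees(np.linalg.norm(a))/7.16))
E
python3 - <<'E'
from h import *
import pickle
delta([525,-105,380],toolR(np.radians(10)))
c,im,d=pickle.load(open('scene0.pkl','rb'))
print(proj(c,[[642,-100,16],[584,-110,16]]), '<- +x end, -x end in scene')
E
```

```text
t [-0.38   -0.4625  0.0244] a [0.    0.001 0.156] rows 14.4 1.3
[[322.77424849 268.37549349]
 [301.04706798 259.6696371 ]] <- +x end, -x end in scene
```

Emit:
apply_moves:
  targets:
    - {"jaw":1,"tx":-0.02,"ty":-0.025,"tz":0.001,"ax":0,"ay":0,"az":0.01}
    - {"jaw":1,"tx":-0.05,"ty":-0.06,"tz":0.003,"ax":0,"ay":0,"az":0.03}
    - {"jaw":1,"tx":-0.38,"ty":-0.4625,"tz":0.0244,"ax":0,"ay":0,"az":0.156}
    - {"jaw":1,"tx":-0.38,"ty":-0.4625,"tz":0.0244,"ax":0,"ay":0,"az":0.156}
    - {"jaw":1,"tx":-0.38,"ty":-0.4625,"tz":0.0244,"ax":0,"ay":0,"az":0.156}
    - {"jaw":1,"tx":-0.38,"ty":-0.4625,"tz":0.0244,"ax":0,"ay":0,"az":0.156}
    - {"jaw":1,"tx":-0.38,"ty":-0.4625,"tz":0.0244,"ax":0,"ay":0,"az":0.156}
    - {"jaw":1,"tx":-0.38,"ty":-0.4625,"tz":0.0244,"ax":0,"ay":0,"az":0.156}
    - {"jaw":1,"tx":-0.38,"ty":-0.4625,"tz":0.0244,"ax":0,"ay":0,"az":0.156}
    - {"jaw":1,"tx":-0.38,"ty":-0.4625,"tz":0.0244,"ax":0,"ay":0,"az":0.156}

```text
t: 0.98
tool_pos: [424.8, -266.5, 388.2]
tcp_rot: [0.766, -0.643, 0.0, 0.0]
force: [0.5, 0.0, 0.6]
width: 1.001
```

```bash
python3 - <<'E'
from h import *
delta([525,-105,380],toolR(np.radians(10)));print(sense()['qpos'])
E
```

```text
t [-0.1417 -0.1267  0.0081] a [ 0. -0. -0.] rows 4.6 0.0
[ 0.6421063   0.24797866 -0.17153335  1.96805595  0.05249276  0.92961928
 -0.95200486]
```

Emit:
apply_moves:
  targets:
    - {"jaw":1,"tx":-0.1417,"ty":-0.1267,"tz":0.0081,"ax":0,"ay":0,"az":0}
    - {"jaw":1,"tx":-0.1417,"ty":-0.1267,"tz":0.0081,"ax":0,"ay":0,"az":0}
    - {"jaw":1,"tx":-0.1417,"ty":-0.1267,"tz":0.0081,"ax":0,"ay":0,"az":0}
    - {"jaw":1,"tx":-0.1417,"ty":-0.1267,"tz":0.0081,"ax":0,"ay":0,"az":0}
    - {"jaw":1,"tx":-0.1417,"ty":-0.1267,"tz":0.0081,"ax":0,"ay":0,"az":0}
    - {"jaw":1,"tx":-0.1417,"ty":-0.1267,"tz":0.0081,"ax":0,"ay":0,"az":0}
    - {"jaw":1,"tx":-0.1417,"ty":-0.1267,"tz":0.0081,"ax":0,"ay":0,"az":0}

```text
t: 1.57
tool_pos: [524.8, -105.5, 379.6]
tcp_rot: [0.767, -0.641, -0.0, 0.0]
force: [-0.1, -0.5, 0.8]
width: 1.0
```

```bash
python3 - <<'E'
from h import *
import pickle
s=sense();print(s['tool_pos'],s['qpos'])
c,im,d=snap('wrist');save(im,'w1.png');pickle.dump((c,im,d),open('w1.pkl','wb'))
delta([445,114,380],toolR(np.radians(-6)))
print(proj(c,[613,-105,30]))
E
```

```text
[ 524.77556497 -105.47778243  379.632823  ] [ 0.35410166  0.32321909 -0.26269504  1.89450124  0.10218465  0.93764778
 -1.3489323 ]
t [-0.2315  0.0395 -0.0003] a [ 0.001 -0.     0.28 ] rows 5.6 2.2
[[335.30345536  92.04955521]]
```

View pics/w1.png

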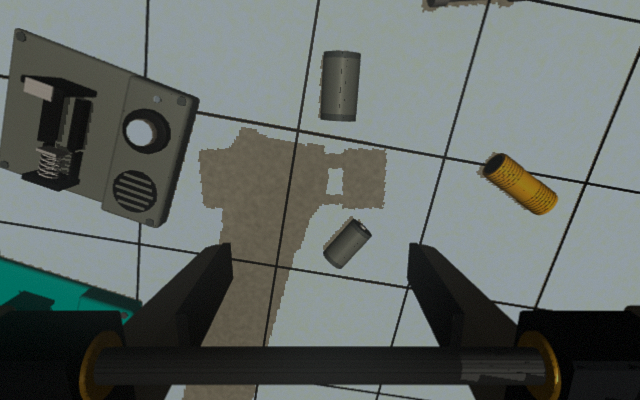

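The wrist picture shows the large cell at (341,85), the small cell at (348,243), the nipple at (520,183), and the grey alarm at (100,125) with its button at (145,131) and lip at (40,88). I'll fit the poses.

```bash
cat >> h.py <<'E'
from scipy.optimize import least_squares
def fitcell(P,r=16.5,z=None,guess=None):
    # P Nx3 points of a lying cylinder; returns axis centre, yaw, extents
    f=lambda p: np.hypot((P[:,1]-p[0])*np.cos(p[1])-(P[:,0]-P[:,0].mean())*np.sin(p[1]),P[:,2]-p[2])-r
    s=least_squares(f,[P[:,1].mean(),guess,r],loss='soft_l1')
    y0,yaw,z0=s.x; x0=P[:,0].mean()
    t=(P[:,0]-x0)*np.cos(yaw)+(P[:,1]-y0)*np.sin(yaw)
    return np.array([x0,y0,z0]),yaw,t,np.abs(s.fun).mean()
E
python3 - <<'E'
from h import *
import pickle
c,im,d=pickle.load(open('w1.pkl','rb'));P=cloud(c,d)
print('table',np.nanmedian(P[30:60,230:300,2]),np.nanmedian(P[140:160,400:440,2]))
Q=P[35:135,305:375].reshape(-1,3);Q=Q[np.isfinite(Q).all(1)&(Q[:,2]>5)]
c0,yaw,t,e=fitcell(Q,guess=.17)
q=np.percentile(t,[0.3,1,50,99,99.7]);print('cell',c0.round(1),'yaw',np.degrees(yaw).round(2),'ext',q.round(1),'res',e.round(2),len(Q))
for a in (q[0],q[-1]):print((c0+a*np.array([np.cos(yaw),np.sin(yaw),0])).round(1))
# alarm points
def at(u,v,w=1): return np.nanmedian(P[v-w:v+w+1,u-w:u+w+1].reshape(-1,3),axis=0).round(1)
for n,u,v in [('button',145,131),('lip',38,88),('pod',160,180),('plate',90,185),('pc',190,98),('corner',155,224)]:print(n,at(u,v))
big=cv2.resize(im[0:240,0:230],None,fx=2.6,fy=2.5,interpolation=cv2.INTER_CUBIC);save(big[:600],'w1a.png')
big=cv2.resize(im[30:130,290:390],(600,600),interpolation=cv2.INTER_CUBIC);save(big,'w1b.png')
E
```

```text
table 1.8363231393600472 1.8808765656945639
cell [ 618.9 -108.4   18.5] yaw 7.36 ext [-29.7 -29.1   0.5  27.7  29.8] res 0.53 2549
[ 589.5 -112.2   18.5]
[ 648.5 -104.6   18.5]
button [551.8  51.4  46.7]
lip [572.6 131.   59.3]
pod [504.   45.3  25.3]
plate [481.  121.2   9.4]
pc [584.5  23.5  23.4]
corner [457.9  47.7  25.3]
```

View pics/w1a.png

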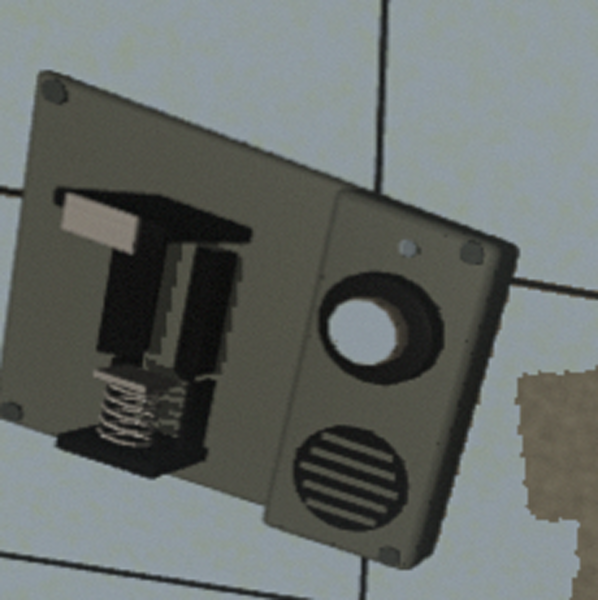

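View pics/w1b.png

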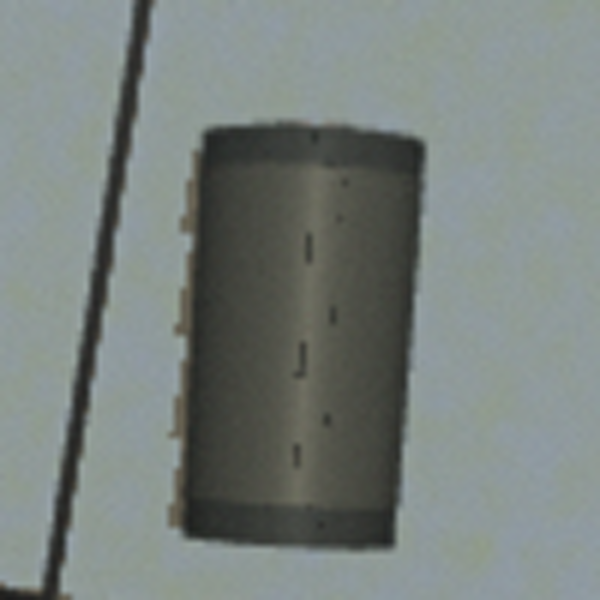

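The cell sits at (619, -108.4) with yaw 7.4°. It measures 59.5 mm long, and z comes out at 18.5 minus a 1.8 mm bias, i.e. 16.6, which matches the description. I'll pick it first and then view the bay.

```bash
python3 - <<'E'
from h import *
delta([619,-108.4,250],toolR(np.radians(7.4)))
delta([619,-108.4,193],toolR(np.radians(7.4)))
E
```

```text
t [ 0.0178 -0.0933  0.1296] a [ 0.001 -0.     0.046] rows 3.9 0.4
t [ 0.0178 -0.0933  0.1866] a [ 0.001 -0.     0.046] rows 5.0 0.4
```

Emit:
apply_moves:
  targets:
    - {"jaw":1,"tx":0.0178,"ty":-0.0933,"tz":0.1296,"ax":0.001,"ay":0,"az":0.046}
    - {"jaw":1,"tx":0.0178,"ty":-0.0933,"tz":0.1296,"ax":0.001,"ay":0,"az":0.046}
    - {"jaw":1,"tx":0.0178,"ty":-0.0933,"tz":0.1296,"ax":0.001,"ay":0,"az":0.046}
    - {"jaw":1,"tx":0.0178,"ty":-0.0933,"tz":0.1296,"ax":0.001,"ay":0,"az":0.046}
    - {"jaw":1,"tx":0.0178,"ty":-0.0933,"tz":0.1596,"ax":0.001,"ay":0,"az":0.046}
    - {"jaw":1,"tx":0.0178,"ty":-0.0933,"tz":0.1776,"ax":0.001,"ay":0,"az":0.046}
    - {"jaw":1,"tx":0.0178,"ty":-0.0933,"tz":0.1866,"ax":0.001,"ay":0,"az":0.046}
    - {"jaw":1,"tx":0.0178,"ty":-0.0933,"tz":0.1866,"ax":0.001,"ay":0,"az":0.046}

```text
t: 2.28
tool_pos: [618.3, -110.2, 192.4]
tcp_rot: [0.75, -0.661, -0.001, 0.001]
force: [0.3, 0.4, -0.7]
width: 0.996
```

```bash
python3 - <<'E'
from h import *
s=sense();print(s['tool_pos'],s['force'])
delta([619,-108.4,193],toolR(np.radians(7.4)))
c,im,d=snap('wrist');save(im,'w2.png')
E
```

```text
[ 618.34063041 -110.18933685  192.35413936] [ 0.25500297  0.36782869 -0.6609578 ]
t [-0.0017 -0.0009 -0.0006] a [ 0.003 -0.    -0.003] rows 0.0 0.0
```

View pics/w2.png

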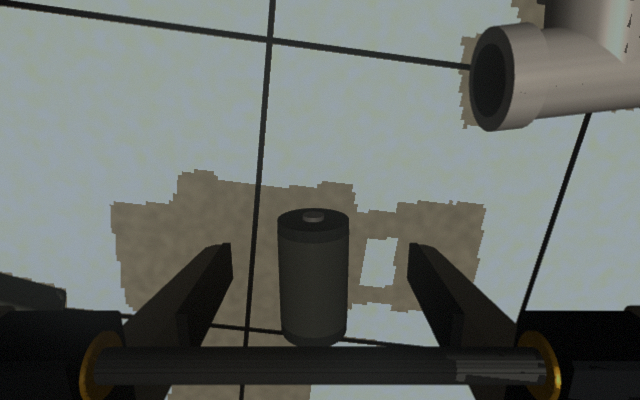

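The cell sits between the open jaws, with the stud at (313,216) facing ahead as wanted. The tool is 1.7 mm off sideways, so I'll trim that and close.

Emit:
apply_moves:
  targets:
    - {"jaw":1,"tx":-0.0017,"ty":-0.001,"tz":0,"ax":0,"ay":0,"az":0}
    - {"jaw":-1,"tx":-0.0017,"ty":-0.001,"tz":0,"ax":0,"ay":0,"az":0}
    - {"jaw":-1,"tx":-0.0017,"ty":-0.001,"tz":0,"ax":0,"ay":0,"az":0}
    - {"jaw":-1,"tx":-0.0017,"ty":-0.001,"tz":0,"ax":0,"ay":0,"az":0}
    - {"jaw":-1,"tx":-0.0017,"ty":-0.001,"tz":0,"ax":0,"ay":0,"az":0}
    - {"jaw":-1,"tx":-0.0017,"ty":-0.001,"tz":0,"ax":0,"ay":0,"az":0}
    - {"jaw":-1,"tx":-0.0017,"ty":-0.001,"tz":0,"ax":0,"ay":0,"az":0}
    - {"jaw":-1,"tx":-0.0017,"ty":-0.001,"tz":0,"ax":0,"ay":0,"az":0}
  newtons: 45

```text
t: 3.0
tool_pos: [620.2, -106.4, 193.5]
tcp_rot: [0.751, -0.66, 0.0, -0.0]
force: [0.2, 0.2, 0.2]
width: 0.513
```

```bash
python3 - <<'E'
from h import *
s=sense();print(s['tool_pos'],s['width']*92,s['force'])
delta([619,-108.4,330],toolR(np.radians(7.4)))
E
```

```text
[ 620.1787382  -106.38028215  193.48211023] 47.15338209670979 [0.24506179 0.18905409 0.18662771]
t [ 0.0019  0.0013 -0.1365] a [-0.001 -0.    -0.   ] rows 3.3 0.0
```

Emit:
apply_moves:
  targets:
    - {"jaw":-1,"tx":0.0017,"ty":0.001,"tz":0,"ax":0,"ay":0,"az":0}
    - {"jaw":-1,"tx":0.0017,"ty":0.001,"tz":0,"ax":0,"ay":0,"az":0}
    - {"jaw":-1,"tx":0.0017,"ty":0.001,"tz":0,"ax":0,"ay":0,"az":0}
    - {"jaw":-1,"tx":0.0017,"ty":0.001,"tz":0,"ax":0,"ay":0,"az":0}
    - {"jaw":-1,"tx":0.0017,"ty":0.001,"tz":0,"ax":0,"ay":0,"az":0}

```text
t: 3.42
tool_pos: [619.3, -108.5, 193.4]
tcp_rot: [0.751, -0.66, 0.0, -0.0]
force: [-0.5, 0.1, -0.2]
width: 0.35
```

```bash
python3 - <<'E'
from h import *
s=sense();print(s['tool_pos'],s['width']*92,s['force'])
c,im,d=snap('wrist');save(im,'w3.png')
s=dict(s);s['tool_pos']=np.array([619,-108.4,193]);s['tcp_rot']=toolR(np.radians(7.4)).as_quat()
delta([619,-108.4,330],toolR(np.radians(7.4)),s)
delta([500,114,330],toolR(np.radians(-6)),s)
E
```

```text
[ 619.31741462 -108.47913942  193.35783256] 32.192595164220116 [-0.49700256  0.13990532 -0.18151261]
t [ 0.     0.    -0.137] a [0. 0. 0.] rows 3.3 0.0
t [-0.2359  0.0894 -0.137 ] a [-0.    -0.     0.234] rows 6.9 1.9
```

View pics/w3.png

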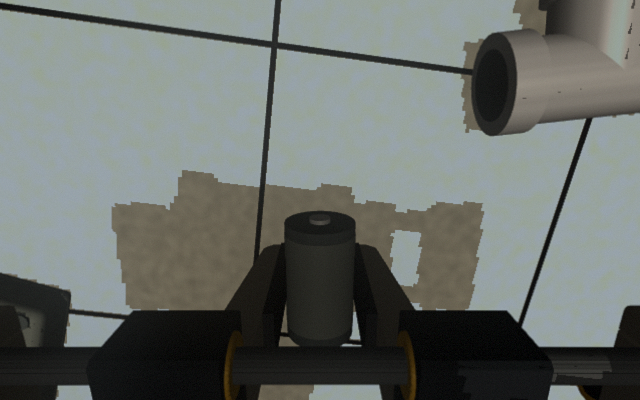

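The cell is gripped at a width of 32 mm, with the stud at (320,218). I'll lift it and view the alarm.

```bash
cat >> h.py <<'E'
def cmdpose(pos,yaw,tilt=0): return dict(tool_pos=np.array(pos,float),tcp_rot=toolR(yaw,tilt).as_quat())
E
python3 - <<'E'
from h import *
delta([470,110,380],toolR(np.radians(-6)),cmdpose([619,-108.4,193],np.radians(7.4)))
E
```

```text
t [-0.2358  0.1196 -0.187 ] a [-0.    -0.     0.234] rows 7.8 1.9
```

Emit:
apply_moves:
  targets:
    - {"jaw":-1,"tx":0,"ty":0,"tz":-0.02,"ax":0,"ay":0,"az":0}
    - {"jaw":-1,"tx":0,"ty":0,"tz":-0.06,"ax":0,"ay":0,"az":0}
    - {"jaw":-1,"tx":-0.2358,"ty":0.1196,"tz":-0.187,"ax":0,"ay":0,"az":0.234}
    - {"jaw":-1,"tx":-0.2358,"ty":0.1196,"tz":-0.187,"ax":0,"ay":0,"az":0.234}
    - {"jaw":-1,"tx":-0.2358,"ty":0.1196,"tz":-0.187,"ax":0,"ay":0,"az":0.234}
    - {"jaw":-1,"tx":-0.2358,"ty":0.1196,"tz":-0.187,"ax":0,"ay":0,"az":0.234}
    - {"jaw":-1,"tx":-0.2358,"ty":0.1196,"tz":-0.187,"ax":0,"ay":0,"az":0.234}
    - {"jaw":-1,"tx":-0.2358,"ty":0.1196,"tz":-0.187,"ax":0,"ay":0,"az":0.234}
    - {"jaw":-1,"tx":-0.2358,"ty":0.1196,"tz":-0.187,"ax":0,"ay":0,"az":0.234}
    - {"jaw":-1,"tx":-0.2358,"ty":0.1196,"tz":-0.187,"ax":0,"ay":0,"az":0.234}

```text
t: 4.3
tool_pos: [467.3, 116.8, 383.6]
tcp_rot: [-0.673, 0.74, -0.0, 0.003]
force: [0.9, 0.9, -1.8]
width: 0.344
```

Emit:
apply_moves:
  targets:
    - {"jaw":-1,"tx":0,"ty":0,"tz":0,"ax":0,"ay":0,"az":0}
    - {"jaw":-1,"tx":0,"ty":0,"tz":0,"ax":0,"ay":0,"az":0}
    - {"jaw":-1,"tx":0,"ty":0,"tz":0,"ax":0,"ay":0,"az":0}

```text
t: 4.55
tool_pos: [470.8, 109.0, 379.6]
tcp_rot: [-0.668, 0.744, -0.0, -0.0]
force: [0.2, -0.2, -1.1]
width: 0.348
```

```bash
python3 - <<'E'
from h import *
import pickle
s=sense();print(s['tool_pos'],R.from_quat(s['tcp_rot']).as_matrix().round(3)[:,:2].T,s['width']*92,s['force'],s['qpos'])
c,im,d=snap('wrist');save(im,'w4.png');pickle.dump((c,im,d,s),open('w4.pkl','wb'))
E
```

```text
[470.77080111 108.98809189 379.62380003] [[-0.107 -0.994  0.001]
 [-0.994  0.107  0.   ]] 32.03671432998505 [ 0.22051136 -0.20292804 -1.11021048] [-0.06309282  0.23640037 -0.2662809   2.01143446  0.07917341  0.90355473
 -2.04951709]
```

View pics/w4.png

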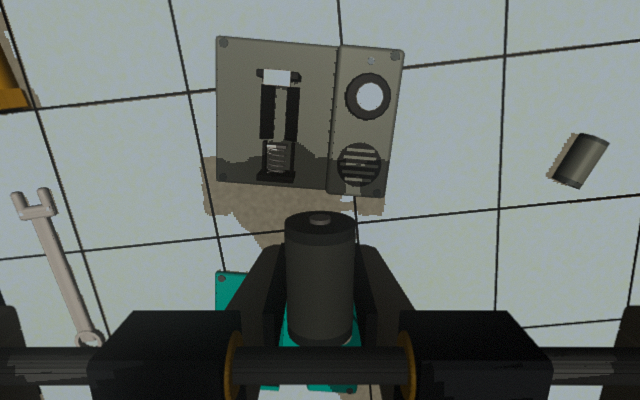

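The picture shows the full grey alarm: lip at (277,77), spring at (278,155), button at (370,96). The held cell is at (320,280). I'll fit the alarm pose.

```bash
python3 - <<'E'
from h import *
import pickle
c,im,d,s=pickle.load(open('w4.pkl','rb'));P=cloud(c,d)
tz=np.nanmedian(P[10:30,100:200,2]);tz2=np.nanmedian(P[120:180,420:480,2]);print('table',tz,tz2)
P[...,2]-=tz2
reg=np.zeros(d.shape,bool);reg[25:205,190:420]=1
m=reg&(P[...,2]>4.5)
n,l,st,_=cv2.connectedComponentsWithStats(m.astype(np.uint8));k=1+np.argmax(st[1:,4]);m=l==k
Q=P[m]
(cx,cy),(w,h),a=cv2.minAreaRect(Q[:,:2].astype(np.float32));print('rect',cx,cy,w,h,a)
# robust: fit rectangle with known size maximizing edge consistency
from scipy.optimize import minimize
def loc(Q,p): 
    ca,sa=np.cos(p[2]),np.sin(p[2]);D=Q[:,:2]-p[:2];return np.c_[D@[ca,sa],D@[-sa,ca]]
# boundary: median of extreme per strip
a=np.radians(a);yaws=[a+k*np.pi/2 for k in range(-2,3)];yaw=min(yaws,key=lambda t:abs(t+.107))
for it in range(3):
    L=loc(Q,[cx,cy,yaw]);e=[]
    xs=np.arange(-80,81,5);ys=np.arange(-60,61,5)
    top=[(y,np.max(L[abs(L[:,1]-y)<2.5,0])) for y in xs if (abs(L[:,1]-y)<2.5).sum()>20 and abs(y)<80]
    bot=[(y,np.min(L[abs(L[:,1]-y)<2.5,0])) for y in xs if (abs(L[:,1]-y)<2.5).sum()>20 and abs(y)<80]
    lef=[(x,np.max(L[abs(L[:,0]-x)<2.5,1])) for x in ys]; rig=[(x,np.min(L[abs(L[:,0]-x)<2.5,1])) for x in ys]
    f=[np.polyfit(*np.array(q).T,1) for q in (top,bot,lef,rig)]
    sl=[-f[0][0],-f[1][0],f[2][0],f[3][0]]
    print('slopes',np.round(sl,4),'offs',[round(q[1],2) for q in f])
    yaw+=np.mean(sl)
print('yaw deg',np.degrees(yaw))
L=loc(Q,[cx,cy,yaw]);X=np.array([np.cos(yaw),np.sin(yaw)]);Y=np.array([-X[1],X[0]])
tx=(f[0][1]+f[1][1])/2;ty=(f[2][1]+f[3][1])/2
O=np.array([cx,cy])+(tx+4)*X+(ty+22)*Y
print('origin from rect',O)
L=loc(Q,[*O,yaw])
for nm,z0,z1,xx,yy in [('lip',54,62,(10,50),(-20,20)),('button',42,50,(-20,60),(-100,-50))]:
    k=(Q[:,2]>z0)&(Q[:,2]<z1)&(L[:,0]>xx[0])&(L[:,0]<xx[1])&(L[:,1]>yy[0])&(L[:,1]<yy[1])
    print(nm,k.sum(),'min',L[k].min(0).round(1),'max',L[k].max(0).round(1),'mean',L[k].mean(0).round(1),'z',np.median(Q[k,2]).round(1))
k=(Q[:,2]>33)&(Q[:,2]<40)&(L[:,0]<-40)&(abs(L[:,1])<25);print('wall',k.sum(),L[k].min(0).round(1),L[k].max(0).round(1))
k=(Q[:,2]>25)&(Q[:,2]<31)&(abs(L[:,0])<20)&(abs(L[:,1])<25);print('V edges',k.sum(),L[k].min(0).round(1),L[k].max(0).round(1),L[k].mean(0).round(1))
k=(Q[:,2]>20)&(Q[:,2]<29)&(L[:,1]<-40);print('pod',L[k].min(0).round(1),L[k].max(0).round(1))
np.save('alarm.npy',[*O,yaw])
# overlay model
o3=lambda x,y,z:np.r_[O+x*X+y*Y,z+tz2]
v=cv2.cvtColor(im,cv2.COLOR_RGB2BGR).copy();v=cv2.resize(v[20:220,180:430],None,fx=3,fy=3)
def poly(pts):
    q=((proj(c,np.array([o3(*p) for p in pts]))-[180,20]+.5)*3).astype(int);cv2.polylines(v,[q.reshape(-1,1,2)],True,(0,0,255),1)
poly([(-72,-48,8),(64,-48,8),(64,63,8),(-72,63,8)]);poly([(-72,-107,24),(64,-107,24),(64,-48,24),(-72,-48,24)])
poly([(24,-11,57.5),(36,-11,57.5),(36,11,57.5),(24,11,57.5)]);poly([(-23,-15,28),(25,-15,28),(25,15,28),(-23,15,28)]);poly([(-26,-9,37),(-26,9,37),(-54,9,37),(-54,-9,37)])
cv2.imwrite('pics/ov1.png',v)
E
```

```text
table 1.8080317165790802 1.8047259719159285
rect 534.2374877929688 115.95008087158203 169.3865509033203 135.97802734375 79.17552185058594
slopes [ 0.0015  0.0019 -0.002   0.0012] offs [np.float64(67.66), np.float64(-67.38), np.float64(84.42), np.float64(-84.29)]
slopes [ 0.0012  0.0012 -0.0024  0.0005] offs [np.float64(67.65), np.float64(-67.38), np.float64(84.43), np.float64(-84.29)]
slopes [ 0.0011  0.0011 -0.0025  0.0004] offs [np.float64(67.65), np.float64(-67.38), np.float64(84.43), np.float64(-84.29)]
yaw deg -10.778583859755647
origin from rect [542.42733453 136.85808634]
lip 502 min [ 23.9 -16.6] max [36.2 16.4] mean [30.4  0. ] z 57.3
button 609 min [ 10.5 -88. ] max [ 33.4 -65.7] mean [ 22.  -76.7] z 44.8
wall 341 [-60.2 -16.6] [-40.   17.5]
V edges 513 [-20.  -16.9] [19.9 17.6] [0.5 0.4]
pod [ -72.  -106.5] [ 63.7 -47.6]
```

View pics/ov1.png

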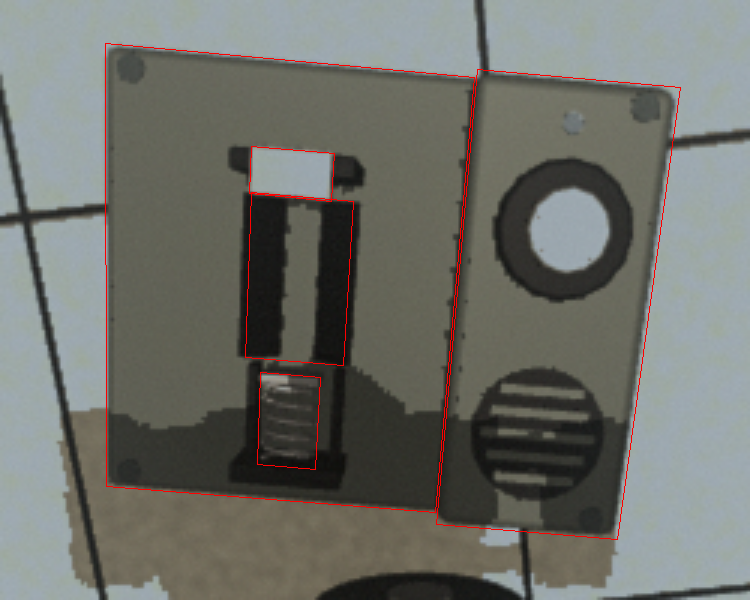

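The overlay matches the plate, pod, lip and trough within about 1 mm: origin (542.4, 136.9), yaw -10.8°, with the lip at x 24-36 as it must be. The trough's black outer edges look about ±17 mm wide, wider than the cell's 16.5 mm radius, so fingertips 13.5 mm below the cell axis could foul them. I'll set the cell down on free table and regrip 5 mm higher. First I'll check the free spot and the heights near the spring.

```bash
python3 - <<'E'
from h import *
import pickle
c,im,d,s=pickle.load(open('w4.pkl','rb'));P=cloud(c,d)-[0,0,1.8]
ox,oy,yaw=np.load('alarm.npy')
Q=P[25:205,190:420].reshape(-1,3);Q=Q[np.isfinite(Q).all(1)]
ca,sa=np.cos(yaw),np.sin(yaw);D=Q[:,:2]-[ox,oy];x=D@[ca,sa];y=D@[-sa,ca]
print('height map rows x, cols y=-21..21 step 3')
for X in range(-60,40,5):
    r=[]
    for Yv in range(-21,22,3):
        k=(abs(x-X)<2)&(abs(y-Yv)<1.5); r.append('%3.0f'%np.median(Q[k,2]) if k.any() else '  .')
    print('%4d'%X,' '.join(r))
A=pickle.load(open('w1.pkl','rb'));P1=cloud(A[0],A[2])
k=(abs(P1[...,0]-600)<60)&(abs(P1[...,1]+50)<80);k&=P1[...,1]>-60;print('free spot max z',np.nanmax(P1[k][:,2]) , 'y there', P1[k][np.nanargmax(P1[k][:,2])])
delta([600,-60,300],toolR(yaw),cmdpose([470,110,380],np.radians(-6)))
E
```

```text
height map rows x, cols y=-21..21 step 3
 -60   8   8  37  38  37  38  38  38  38  37  38  38  37  37   8
 -55   8   8  30  32  29  34  35  35  37  30  35  31  33   9   8
 -50   8   8   9  20   8   9  23  22  35  26  30  14  20   8   8
 -45   8   8  12  20   8  17  29  22  29  27  31  14  20   8   8
 -40   8   8   9  20   8   9  29  29  36  29  29  12  20   8   8
 -35   8   8   9  20   8   9  35  22  24  34  28  14  20   8   8
 -30   8   8  14  20   8  34  36  37  36  36  37  20  20   8   8
 -25   8   8   8  11  15  24   9   8   9  15   9   9   9   8   8
 -20   8   8  26  25  22  20   8   8   8   9  21  24  27  26   8
 -15   8   8  26  26  23  19   8   8   8  18  22  24  27  26   8
 -10   8   9  26  26  23  20   8   8   8   9  22  25  27  25   8
  -5   8   8  26  25  22  20   8   8   8   9  22  25  27  26   8
   0   8   8  27  26  22  20   8   8   8   8  22  24  27  24   8
   5   8   8  27  26  23  20   9   8   8  19  21  25  27  25   8
  10   8   8  26  25  23  19   8   8   8   9  22  25  27  26   8
  15   8   8  26  26  23  20   9   8   8   9  22  25  27  25   8
  20   8   8  27  26  22  20   8   8   8   9  22  25  27  25   8
  25   8   8  25   9  57  56  57  57  57  57  57  25  26  17   8
  30   8   9  43  52  57  57  58  58  58  57  57  55  53   7   8
  35   8   9  54  54  57  58  57  58  57  57  57  54  54  53   .
free spot max z 304.93318774859216 y there [545.144932   -48.28511687 304.93318775]
t [ 0.1555 -0.1471  0.08  ] a [0.    0.    0.083] rows 5.5 0.7
```

Emit:
apply_moves:
  targets:
    - {"jaw":-1,"tx":0.1555,"ty":-0.1471,"tz":0.08,"ax":0,"ay":0,"az":0.083}
    - {"jaw":-1,"tx":0.1555,"ty":-0.1471,"tz":0.08,"ax":0,"ay":0,"az":0.083}
    - {"jaw":-1,"tx":0.1555,"ty":-0.1471,"tz":0.08,"ax":0,"ay":0,"az":0.083}
    - {"jaw":-1,"tx":0.1555,"ty":-0.1471,"tz":0.08,"ax":0,"ay":0,"az":0.083}
    - {"jaw":-1,"tx":0.1555,"ty":-0.1471,"tz":0.08,"ax":0,"ay":0,"az":0.083}
    - {"jaw":-1,"tx":0.1555,"ty":-0.1471,"tz":0.08,"ax":0,"ay":0,"az":0.083}
    - {"jaw":-1,"tx":0.1555,"ty":-0.1471,"tz":0.08,"ax":0,"ay":0,"az":0.083}
    - {"jaw":-1,"tx":0.1555,"ty":-0.1471,"tz":0.08,"ax":0,"ay":0,"az":0.083}
    - {"jaw":-1,"tx":0.1555,"ty":-0.1471,"tz":0.08,"ax":0,"ay":0,"az":0.083}

```text
t: 5.35
tool_pos: [600.0, -59.8, 299.6]
tcp_rot: [-0.637, 0.771, 0.001, -0.0]
force: [-0.1, -0.1, -1.0]
width: 0.347
```

Emit:
apply_moves:
  targets:
    - {"jaw":-1,"tx":0,"ty":0,"tz":0.04,"ax":0,"ay":0,"az":0}
    - {"jaw":-1,"tx":0,"ty":0,"tz":0.08,"ax":0,"ay":0,"az":0}
    - {"jaw":-1,"tx":0,"ty":0,"tz":0.1,"ax":0,"ay":0,"az":0}
    - {"jaw":-1,"tx":0,"ty":0,"tz":0.1065,"ax":0,"ay":0,"az":0}
    - {"jaw":-1,"tx":0,"ty":0,"tz":0.1065,"ax":0,"ay":0,"az":0}
    - {"jaw":-1,"tx":0,"ty":0,"tz":0.1065,"ax":0,"ay":0,"az":0}
    - {"jaw":-1,"tx":0,"ty":0,"tz":0.1065,"ax":0,"ay":0,"az":0}

```text
t: 5.93
tool_pos: [600.7, -58.9, 195.0]
tcp_rot: [-0.638, 0.77, -0.001, 0.001]
force: [-1.0, -0.5, -1.8]
width: 0.35
```

Emit:
apply_moves:
  targets:
    - {"jaw":-1,"tx":0,"ty":0,"tz":0.0003,"ax":0,"ay":0,"az":0}
    - {"jaw":0.15,"tx":0,"ty":0,"tz":0.0003,"ax":0,"ay":0,"az":0}
    - {"jaw":0.15,"tx":0,"ty":0,"tz":0.0003,"ax":0,"ay":0,"az":0}
    - {"jaw":0.15,"tx":0,"ty":0,"tz":0.0003,"ax":0,"ay":0,"az":0}
    - {"jaw":0.15,"tx":0,"ty":0,"tz":-0.0047,"ax":0,"ay":0,"az":0}
    - {"jaw":0.15,"tx":0,"ty":0,"tz":-0.0047,"ax":0,"ay":0,"az":0}

```text
t: 6.43
tool_pos: [600.8, -59.9, 199.6]
tcp_rot: [-0.637, 0.77, -0.001, 0.001]
force: [-0.2, 0.2, -0.3]
width: 0.576
```

```bash
python3 - <<'E'
from h import *
import pickle
s=sense();print(s['tool_pos'],s['width']*92,s['force'])
c,im,d=snap('wrist');save(im,'w5.png');pickle.dump((c,im,d,s),open('w5.pkl','wb'))
E
```

```text
[600.84058629 -59.87369631 199.55515747] 52.952383959989476 [-0.17201144  0.22784132 -0.27588515]
```

View pics/w5.png

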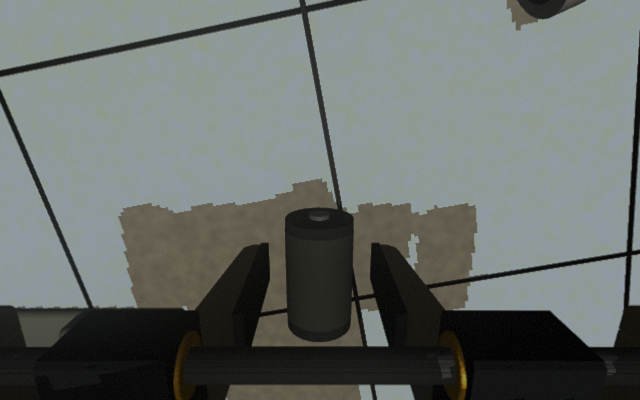

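```bash
cat >> h.py <<'E'
def held(c,im,d,yaw,tcp,tilt=0,box=(205,350,270,370)):
    # cell relative to tool-command frame: F axes (X along cell,Y left,Z up), origin at TCP
    P=cloud(c,d)
    Q=P[box[0]:box[1],box[2]:box[3]].reshape(-1,3);Q=Q[np.isfinite(Q).all(1)]
    F=(R.from_euler('z',yaw)*R.from_euler('y',-tilt)).as_matrix()
    return (Q-np.array(tcp))@F
E
python3 - <<'E'
from h import *
import pickle
c,im,d,s=pickle.load(open('w5.pkl','rb'));ox,oy,yaw=np.load('alarm.npy')
L=held(c,im,d,yaw,[600,-60,198.2])
k=(L[:,2]>-195)&(L[:,2]<-160)&(abs(L[:,1])<17.5)&(abs(L[:,0])<40)
A=L[k];c0,yw,t,e=fitcell(A,guess=0.)
print('centre',c0.round(1),'yaw',np.degrees(yw).round(2),'ext',np.percentile(t,[.3,1,99,99.7]).round(1),'res',e.round(2),len(A),'X0',(c0[0]+np.percentile(t,[.3,1,99,99.7])).round(1))
print('Z top',np.percentile(A[:,2],98), 'expected bias 1.8')
E
```

```text
centre [   5.5   -0.2 -151.4] yaw 3600.24 ext [-34.2 -33.6  25.4  25.7] res 4.99 8415 X0 [-28.7 -28.1  30.9  31.2]
Z top -162.68857977819138 expected bias 1.8
```

```bash
sed -i 's/\[P\[:,1\].mean(),guess,r\]/[P[:,1].mean(),guess,np.percentile(P[:,2],98)-r]/' h.py
python3 - <<'E'
from h import *
import pickle
c,im,d,s=pickle.load(open('w5.pkl','rb'));ox,oy,yaw=np.load('alarm.npy')
L=held(c,im,d,yaw,[600,-60,198.2])
k=(L[:,2]>-185)&(L[:,2]<-160)&(abs(L[:,1])<17.5)&(abs(L[:,0])<40)
A=L[k];c0,yw,t,e=fitcell(A,guess=0.)
print('centre',c0.round(1),'yaw',np.degrees(yw).round(2),'res',e.round(2),len(A),'X',(c0[0]+np.percentile(t,[.3,1,99,99.7])).round(1))
T=A[A[:,0]>20]
for x in range(24,34): print(x,((A[:,0]>x)&(A[:,0]<x+1)).sum(),end=' ')
for x in range(-34,-24): print(x,((A[:,0]>x)&(A[:,0]<x+1)).sum(),end=' ')
E
```

```text
centre [ 4.800e+00 -1.000e-01 -1.799e+02] yaw -0.01 res 1.06 8179 X [-28.7 -28.1  30.9  31.2]
24 140 25 146 26 142 27 136 28 427 29 516 30 81 31 64 32 0 33 0 -34 0 -33 0 -32 0 -31 0 -30 8 -29 87 -28 109 -27 115 -26 97 -25 110
```

The cell now lies between the jaws at tool X +1.2 mm (ends -28.9 and +31.2), with yaw error 0 and its axis 181.7 mm below the TCP. I'll close at 50 N.

Emit:
apply_moves:
  targets:
    - {"jaw":-1,"tx":0,"ty":0,"tz":0,"ax":0,"ay":0,"az":0}
    - {"jaw":-1,"tx":0,"ty":0,"tz":0,"ax":0,"ay":0,"az":0}
    - {"jaw":-1,"tx":0,"ty":0,"tz":0,"ax":0,"ay":0,"az":0}
    - {"jaw":-1,"tx":0,"ty":0,"tz":0,"ax":0,"ay":0,"az":0}
    - {"jaw":-1,"tx":0,"ty":0,"tz":0,"ax":0,"ay":0,"az":0}
    - {"jaw":-1,"tx":0,"ty":0,"tz":-0.05,"ax":0,"ay":0,"az":0}
    - {"jaw":-1,"tx":0,"ty":0,"tz":-0.1,"ax":0,"ay":0,"az":0}
    - {"jaw":-1,"tx":0,"ty":0,"tz":-0.1,"ax":0,"ay":0,"az":0}
    - {"jaw":-1,"tx":0,"ty":0,"tz":-0.1,"ax":0,"ay":0,"az":0}
  newtons: 50

```text
t: 7.23
tool_pos: [602.0, -59.9, 303.3]
tcp_rot: [-0.637, 0.77, -0.003, 0.003]
force: [0.9, 0.5, -1.3]
width: 0.344
```

```bash
cat >> h.py <<'E'
OFF=np.array([1.2,0,-181.7])
def tcp_for(cx,cz,tilt,cy=0,off=None):
    ox,oy,yaw=np.load('alarm.npy'); off=OFF if off is None else off
    F=R.from_euler('z',yaw)*R.from_euler('y',-tilt)
    C=np.array([ox,oy,0])+R.from_euler('z',yaw).apply([cx,cy,cz])
    return C-F.apply(off)
E
python3 - <<'E'
from h import *
import pickle
s=sense();print(s['tool_pos'],s['width']*92,s['force'])
c,im,d=snap('wrist');pickle.dump((c,im,d,s),open('w6.pkl','wb'));save(im,'w6.png')
ox,oy,yaw=np.load('alarm.npy')
L=held(c,im,d,yaw,[600,-60,298.2])
k=(L[:,2]>-185)&(L[:,2]<-160)&(abs(L[:,1])<17.5)&(abs(L[:,0])<40)
A=L[k];c0,yw,t,e=fitcell(A,guess=0.)
print('centre',c0.round(1),'yaw',np.degrees(yw).round(2),'X',(c0[0]+np.percentile(t,[.3,1,99,99.7])).round(1))
th=np.radians(35)
p=tcp_for(-8,110,th);print(p)
delta(p,toolR(yaw,th),cmdpose([600,-60,298.2],yaw))
E
```

```text
[601.95905859 -59.86541146 303.26200097] 31.664867259196985 [ 0.87799483  0.46243926 -1.28700704]
centre [ 9.500e+00 -1.000e-01 -1.754e+02] yaw 0.01 X [-25.8 -25.2  34.1  34.3]
[431.2227082  158.02842754 258.15163472]
t [-0.1826  0.2066  0.04  ] a [0.611 0.    0.   ] rows 6.7 4.9
```

Emit:
apply_moves:
  targets:
    - {"jaw":-1,"tx":-0.1826,"ty":0.2066,"tz":0.04,"ax":0.1,"ay":0,"az":0}
    - {"jaw":-1,"tx":-0.1826,"ty":0.2066,"tz":0.04,"ax":0.2,"ay":0,"az":0}
    - {"jaw":-1,"tx":-0.1826,"ty":0.2066,"tz":0.04,"ax":0.3,"ay":0,"az":0}
    - {"jaw":-1,"tx":-0.1826,"ty":0.2066,"tz":0.04,"ax":0.4,"ay":0,"az":0}
    - {"jaw":-1,"tx":-0.1826,"ty":0.2066,"tz":0.04,"ax":0.5,"ay":0,"az":0}
    - {"jaw":-1,"tx":-0.1826,"ty":0.2066,"tz":0.04,"ax":0.611,"ay":0,"az":0}
    - {"jaw":-1,"tx":-0.1826,"ty":0.2066,"tz":0.04,"ax":0.611,"ay":0,"az":0}
    - {"jaw":-1,"tx":-0.1826,"ty":0.2066,"tz":0.04,"ax":0.611,"ay":0,"az":0}
    - {"jaw":-1,"tx":-0.1826,"ty":0.2066,"tz":0.04,"ax":0.611,"ay":0,"az":0}
    - {"jaw":-1,"tx":-0.1826,"ty":0.2066,"tz":0.04,"ax":0.611,"ay":0,"az":0}

```text
t: 8.12
tool_pos: [451.0, 159.5, 286.9]
tcp_rot: [-0.61, 0.74, -0.227, 0.172]
force: [0.8, 1.2, -2.5]
width: 0.348
```

Emit:
apply_moves:
  targets:
    - {"jaw":-1,"tx":0,"ty":0,"tz":0,"ax":0,"ay":0,"az":0}
    - {"jaw":-1,"tx":0,"ty":0,"tz":0,"ax":0,"ay":0,"az":0}
    - {"jaw":-1,"tx":0,"ty":0,"tz":0,"ax":0,"ay":0,"az":0}
    - {"jaw":-1,"tx":0,"ty":0,"tz":0,"ax":0,"ay":0,"az":0}

```text
t: 8.45
tool_pos: [451.9, 157.8, 286.7]
tcp_rot: [-0.609, 0.741, -0.226, 0.172]
force: [-0.1, -0.3, -1.9]
width: 0.347
```

```bash
python3 - <<'E'
from h import *
import pickle
s=sense();print(s['tool_pos'],s['width']*92,s['force'],s['qpos'])
ox,oy,yaw=np.load('alarm.npy');th=np.radians(35)
p=tcp_for(-8,110,th);print(p);delta(p,toolR(yaw,th))
c,im,d=snap('wrist');pickle.dump((c,im,d,s),open('w7.pkl','wb'));save(im,'w7.png')
c2,im2,d2=snap('scene');save(cv2.resize(im2[120:270,260:460],(800,600),interpolation=cv2.INTER_CUBIC),'s7.png')
L=held(c,im,d,yaw,p,th)
k=(L[:,2]>-185)&(L[:,2]<-160)&(abs(L[:,1])<17.5)&(abs(L[:,0])<40)
A=L[k];c0,yw,t,e=fitcell(A,guess=0.)
print('centre',c0.round(1),'yaw',np.degrees(yw).round(2),'X',(c0[0]+np.percentile(t,[.3,1,99,99.7])).round(1),'ztop',np.percentile(A[:,2],98))
E
```

```text
[451.88383127 157.80848574 286.69024621] 31.94867862097613 [-0.0546072  -0.28163951 -1.93744679] [-1.18332543  0.39093586  0.79256061  2.29752366  0.68322386  0.15051407
 -2.91416207]
[431.2227082  158.02842754 258.15163472]
t [0.0033 0.0326 0.013 ] a [ 0.036 -0.024  0.001] rows 0.8 0.3
centre [  23.8   -1.4 -169. ] yaw 0.86 X [-1.7 -1.5 39.8 40. ] ztop -160.06993901147837
```

View pics/w7.png

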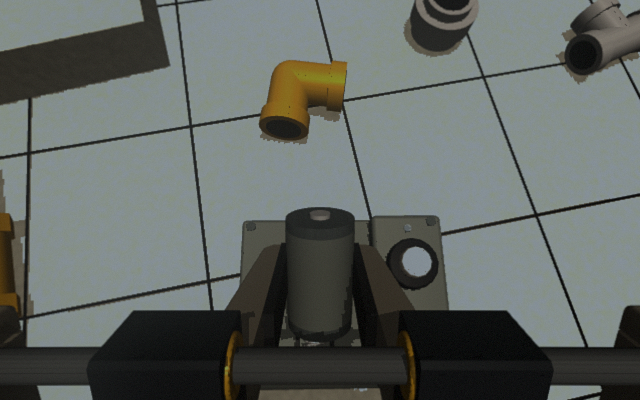

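View pics/s7.png

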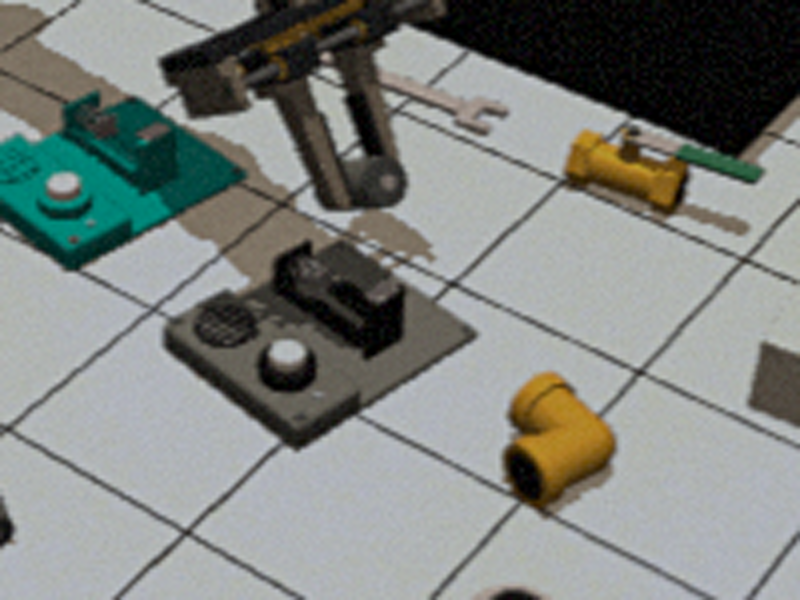

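The 35° tool tilt ran into the wrist limits: q6 is at 0.15 and q7 at -2.91, and the scene view shows the hand stopped above the spring end. The alternative is to grip the cell with the tool leaned 20° relative to it, so the tool leans only about 15° at insertion. I'll test the reach of that pose first.

```bash
python3 - <<'E'
from h import *
ox,oy,yaw=np.load('alarm.npy')
for lean in (15,):
    th=np.radians(lean);p=tcp_for(-9,85,th,off=np.array([0,0,-181.7]));print(p);delta(p,toolR(yaw,th))
E
```

```text
[487.38839339 147.33600621 260.50872264]
t [ 0.0021 -0.016   0.0421] a [-0.314 -0.024 -0.005] rows 1.1 2.5
```

Emit:
apply_moves:
  targets:
    - {"jaw":-1,"tx":0.0021,"ty":-0.016,"tz":0,"ax":-0.1,"ay":-0.01,"az":0}
    - {"jaw":-1,"tx":0.0021,"ty":-0.016,"tz":0,"ax":-0.2,"ay":-0.02,"az":0}
    - {"jaw":-1,"tx":0.0021,"ty":-0.016,"tz":0.02,"ax":-0.314,"ay":-0.024,"az":-0.005}
    - {"jaw":-1,"tx":0.0021,"ty":-0.016,"tz":0.042,"ax":-0.314,"ay":-0.024,"az":-0.005}
    - {"jaw":-1,"tx":0.0021,"ty":-0.016,"tz":0.042,"ax":-0.314,"ay":-0.024,"az":-0.005}
    - {"jaw":-1,"tx":0.0021,"ty":-0.016,"tz":0.042,"ax":-0.314,"ay":-0.024,"az":-0.005}
    - {"jaw":-1,"tx":0.0021,"ty":-0.016,"tz":0.042,"ax":-0.314,"ay":-0.024,"az":-0.005}
    - {"jaw":-1,"tx":0.0021,"ty":-0.016,"tz":0.042,"ax":-0.314,"ay":-0.024,"az":-0.005}

```text
t: 9.22
tool_pos: [486.9, 148.2, 260.9]
tcp_rot: [-0.633, 0.763, -0.101, 0.083]
force: [0.2, 0.5, -1.9]
width: 0.344
```

```bash
python3 - <<'E'
from h import *
ox,oy,yaw=np.load('alarm.npy')
s=sense();print(s['qpos'].round(3))
th=np.radians(15);p=tcp_for(-9,85,th,off=np.array([0,0,-181.7]));print(s['tool_pos'],p);delta(p,toolR(yaw,th))
E
```

```text
[-0.514  0.407  0.134  2.135  0.239  0.393 -2.365]
[486.86161614 148.18814596 260.90479927] [487.38839339 147.33600621 260.50872264]
t [ 0.0007 -0.0005  0.0006] a [-0.001 -0.     0.002] rows 0.0 0.0
```

It was reached within 1 mm with joint margin. I'll set the cell down again and regrip with the tool leaned 25°.

```bash
python3 - <<'E'
from h import *
ox,oy,yaw=np.load('alarm.npy');th=np.radians(15);p=tcp_for(-9,85,th,off=np.array([0,0,-181.7]))
delta([600,-60,300],toolR(yaw),cmdpose(p,yaw,th))
E
```

```text
t [ 0.1826 -0.1545  0.0005] a [-0.262 -0.    -0.   ] rows 5.7 2.1
```

Emit:
apply_moves:
  targets:
    - {"jaw":-1,"tx":0.01,"ty":-0.01,"tz":-0.035,"ax":0,"ay":0,"az":0}
    - {"jaw":-1,"tx":0.1826,"ty":-0.1545,"tz":0.0005,"ax":-0.262,"ay":0,"az":0}
    - {"jaw":-1,"tx":0.1826,"ty":-0.1545,"tz":0.0005,"ax":-0.262,"ay":0,"az":0}
    - {"jaw":-1,"tx":0.1826,"ty":-0.1545,"tz":0.0005,"ax":-0.262,"ay":0,"az":0}
    - {"jaw":-1,"tx":0.1826,"ty":-0.1545,"tz":0.0005,"ax":-0.262,"ay":0,"az":0}
    - {"jaw":-1,"tx":0.1826,"ty":-0.1545,"tz":0.0005,"ax":-0.262,"ay":0,"az":0}
    - {"jaw":-1,"tx":0.1826,"ty":-0.1545,"tz":0.0005,"ax":-0.262,"ay":0,"az":0}
    - {"jaw":-1,"tx":0.1826,"ty":-0.1545,"tz":0.0005,"ax":-0.262,"ay":0,"az":0}
    - {"jaw":-1,"tx":0.1826,"ty":-0.1545,"tz":0.0005,"ax":-0.262,"ay":0,"az":0}
    - {"jaw":-1,"tx":0.1826,"ty":-0.1545,"tz":0.0005,"ax":-0.262,"ay":0,"az":0}

```text
t: 10.05
tool_pos: [599.7, -55.4, 300.2]
tcp_rot: [-0.64, 0.768, 0.0, -0.0]
force: [-0.3, 0.2, -2.0]
width: 0.344
```

```bash
python3 - <<'E'
from h import *
import pickle
s=sense();print(s['tool_pos'],s['qpos'].round(2),R.from_quat(s['tcp_rot']).as_matrix()[:,1].round(3),toolR(np.load('alarm.npy')[2]).as_matrix()[:,1].round(3))
E
```

```text
[599.73757464 -55.425617   300.18969871] [ 0.01  0.51  0.03  1.81 -0.02  0.83 -1.7 ] [-0.984  0.181  0.001] [-0.982  0.187  0.   ]
```

Emit:
apply_moves:
  targets:
    - {"jaw":-1,"tx":0,"ty":0,"tz":0.035,"ax":0,"ay":0,"az":0}
    - {"jaw":-1,"tx":0,"ty":0,"tz":0.07,"ax":0,"ay":0,"az":0}
    - {"jaw":-1,"tx":0,"ty":0,"tz":0.092,"ax":0,"ay":0,"az":0}
    - {"jaw":-1,"tx":0,"ty":0,"tz":0.1016,"ax":0,"ay":0,"az":0}
    - {"jaw":-1,"tx":0,"ty":0,"tz":0.1016,"ax":0,"ay":0,"az":0}
    - {"jaw":-1,"tx":0,"ty":0,"tz":0.1016,"ax":0,"ay":0,"az":0}
    - {"jaw":-1,"tx":0,"ty":0,"tz":0.1016,"ax":0,"ay":0,"az":0}
    - {"jaw":0.25,"tx":0,"ty":0,"tz":0.1016,"ax":0,"ay":0,"az":0}
    - {"jaw":0.25,"tx":0,"ty":0,"tz":0.1016,"ax":0,"ay":0,"az":0}
    - {"jaw":0.25,"tx":0,"ty":0,"tz":0.1016,"ax":0,"ay":0,"az":0}

```text
t: 10.88
tool_pos: [600.5, -57.0, 199.2]
tcp_rot: [-0.639, 0.769, -0.0, 0.0]
force: [0.8, 0.3, 0.8]
width: 0.548
```

Emit:
apply_moves:
  targets:
    - {"jaw":0.25,"tx":0,"ty":0,"tz":-0.02,"ax":0,"ay":0,"az":0}
    - {"jaw":0.25,"tx":0,"ty":0,"tz":-0.02,"ax":0,"ay":0,"az":0}
    - {"jaw":0.25,"tx":0,"ty":0,"tz":-0.02,"ax":0,"ay":0,"az":0}

```text
t: 11.13
tool_pos: [600.9, -57.3, 219.6]
tcp_rot: [-0.639, 0.769, -0.001, 0.001]
force: [1.0, 0.0, 0.1]
width: 0.625
```

```bash
python3 - <<'E'
from h import *
import pickle
s=sense();print(s['tool_pos'],s['width']*92,s['force'])
c,im,d=snap('wrist');save(im,'w8.png');pickle.dump((c,im,d,s),open('w8.pkl','wb'))
ox,oy,yaw=np.load('alarm.npy');T=np.array([600,-60,218.4])
for tcp in (T,s['tool_pos']):
    L=held(c,im,d,yaw,tcp)
    L[:,2]+=218.4-1.8
    k=(L[:,2]>15)&(L[:,2]<40)&(abs(L[:,1])<17.5)&(abs(L[:,0])<40)
    A=L[k];c0,yw,t,e=fitcell(A,guess=0.)
    print('centre',c0.round(1),'yaw',np.degrees(yw).round(2),'X',(c0[0]+np.percentile(t,[.3,1,99,99.7])).round(1),len(A))
E
```

```text
[600.86691742 -57.30853745 219.64529284] 57.53036100710342 [1.01634142 0.01856673 0.09139304]
centre [ 3.   3.2 16.5] yaw 0.19 X [-29.5 -29.   28.6  29.6] 6193
centre [ 2.5  0.4 15.2] yaw 0.15 X [-29.8 -29.3  28.3  29.3] 6477
```

View pics/w8.png

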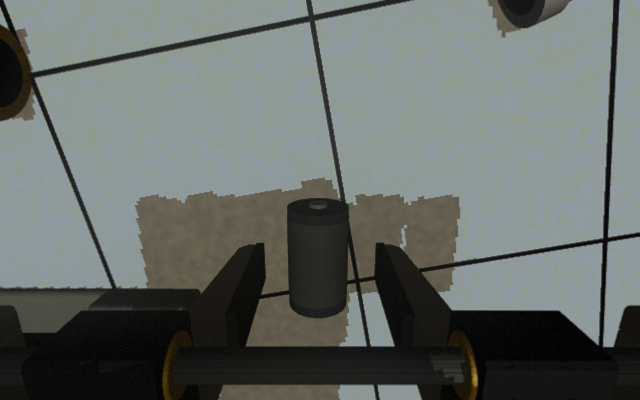

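The cell is on the table between the jaws (centre at pixel (318,258)), with its stud facing ahead. Next is the leaned approach.

```bash
python3 - <<'E'
from h import *
ox,oy,yaw=np.load('alarm.npy');X=np.array([np.cos(yaw),np.sin(yaw),0])
C=np.array([600.8,-56.9,16.5]);lean=np.radians(-25);F=R.from_euler('z',yaw)*R.from_euler('y',-lean)
base=dict(tool_pos=np.array([600.6,-57.2,219.]),tcp_rot=sense()['tcp_rot'])
for back in (25,0):
    p=C-3*X-F.apply([0,0,-184-back]);print(p);delta(p,toolR(yaw,lean),base)
E
```

```text
[684.62180755 -72.85739606 205.91832749]
t [ 0.     -0.0855  0.0132] a [-0.437 -0.001  0.004] rows 2.1 3.5
[674.24275502 -70.88150629 183.26063281]
t [ 0.     -0.0749  0.0358] a [-0.437 -0.001  0.004] rows 2.0 3.5
```

Emit:
apply_moves:
  targets:
    - {"jaw":0.25,"tx":0,"ty":-0.02,"tz":-0.01,"ax":-0.11,"ay":0,"az":0.001}
    - {"jaw":0.25,"tx":0,"ty":-0.042,"tz":-0.005,"ax":-0.22,"ay":0,"az":0.002}
    - {"jaw":0.25,"tx":0,"ty":-0.065,"tz":0.003,"ax":-0.33,"ay":-0.001,"az":0.003}
    - {"jaw":0.25,"tx":0,"ty":-0.0855,"tz":0.0132,"ax":-0.437,"ay":-0.001,"az":0.004}
    - {"jaw":0.25,"tx":0,"ty":-0.0855,"tz":0.0132,"ax":-0.437,"ay":-0.001,"az":0.004}
    - {"jaw":0.25,"tx":0,"ty":-0.0855,"tz":0.0132,"ax":-0.437,"ay":-0.001,"az":0.004}
    - {"jaw":0.25,"tx":0,"ty":-0.0855,"tz":0.0132,"ax":-0.437,"ay":-0.001,"az":0.004}
    - {"jaw":0.25,"tx":0,"ty":-0.0749,"tz":0.0358,"ax":-0.437,"ay":-0.001,"az":0.004}
    - {"jaw":0.25,"tx":0,"ty":-0.0749,"tz":0.0358,"ax":-0.437,"ay":-0.001,"az":0.004}
    - {"jaw":0.25,"tx":0,"ty":-0.0749,"tz":0.0358,"ax":-0.437,"ay":-0.001,"az":0.004}

```text
t: 12.02
tool_pos: [672.7, -70.5, 183.6]
tcp_rot: [-0.623, 0.752, 0.167, -0.138]
force: [0.1, 0.2, 0.3]
width: 0.625
```

```bash
cat >> h.py <<'E'
def fit3(A,g=(0,0),r=16.5):
    # A: points near cylinder, axis ~x. params y0,z0,slope y,slope z ; returns fit
    def f(p):
        a=np.array([1,p[2],p[3]]);a/=np.linalg.norm(a);D=A-[0,p[0],p[1]];return np.linalg.norm(np.cross(D,a),axis=1)-r
    s=least_squares(f,[g[0],g[1],0,0],loss='soft_l1',f_scale=.5);a=np.array([1,s.x[2],s.x[3]]);a/=np.linalg.norm(a)
    t=(A-[0,s.x[0],s.x[1]])@a
    return s.x,t,np.abs(s.fun).mean()
def cellF(c,d,tcp,yaw,lean,beta,cen,rad=3,box=(150,360,240,400)):
    # points in frame of expected cell (centre cen in tool-lean frame, tilted beta)
    L=held(c,None,d,yaw,tcp,lean,box)-np.array(cen); L=R.from_euler('y',-beta).inv().apply(L)
    k=(np.hypot(L[:,1],L[:,2])<16.5+rad)&(np.hypot(L[:,1],L[:,2])>16.5-rad)&(abs(L[:,0])<34)&(abs(L[:,1])<14);return L[k],L
E
python3 - <<'E'
from h import *
import pickle
s=sense();print(s['tool_pos'],s['width']*92,s['force'],s['qpos'].round(2))
ox,oy,yaw=np.load('alarm.npy');X=np.array([np.cos(yaw),np.sin(yaw),0])
C=np.array([600.8,-56.9,16.5]);lean=np.radians(-25);F=R.from_euler('z',yaw)*R.from_euler('y',-lean)
delta(C-3*X-F.apply([0,0,-184]),toolR(yaw,lean))
c,im,d=snap('wrist');save(im,'w9.png');pickle.dump((c,im,d,s),open('w9.pkl','wb'))
A,_=cellF(c,d,s['tool_pos'],yaw,lean,-lean,np.array([3*np.cos(lean),0,-184-3*np.sin(lean)]))
print(len(A));p,t,e=fit3(A);print('y,z,slopes',p.round(3),'X',np.percentile(t,[.3,1,99,99.7]).round(1),e)
E
```

```text
[672.74245738 -70.4617357  183.61062837] 57.54290893990844 [0.11543205 0.17042036 0.29393851] [ 0.06  0.87  0.02  1.48 -0.07  1.23 -1.65]
t [ 0.0001 -0.0016 -0.0003] a [ 0.002 -0.     0.001] rows 0.0 0.0
5492
y,z,slopes [-0.232  1.38   0.003 -0.01 ] X [-28.3 -27.3  33.5  34. ] 0.637195193380192
```

View pics/w9.png

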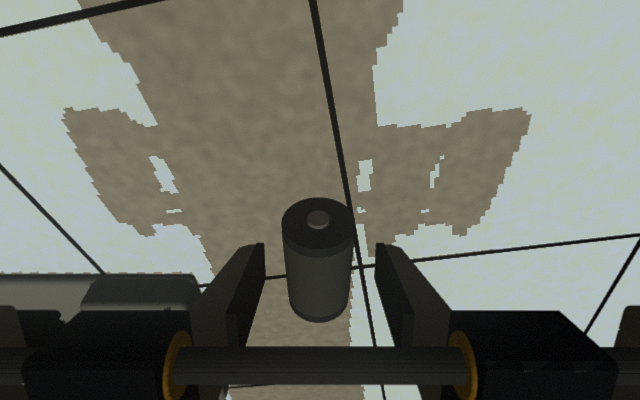

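The leaned jaws straddle the cell near its middle, with the stud at (318,218), so I'll close now. This grip crosses the axis 3 mm toward the flat end.

Emit:
apply_moves:
  targets:
    - {"jaw":0.25,"tx":0,"ty":0,"tz":0,"ax":0,"ay":0,"az":0}
    - {"jaw":-1,"tx":0,"ty":0,"tz":0,"ax":0,"ay":0,"az":0}
    - {"jaw":-1,"tx":0,"ty":0,"tz":0,"ax":0,"ay":0,"az":0}
    - {"jaw":-1,"tx":0,"ty":0,"tz":0,"ax":0,"ay":0,"az":0}
    - {"jaw":-1,"tx":0,"ty":0,"tz":0,"ax":0,"ay":0,"az":0}
    - {"jaw":-1,"tx":0,"ty":0,"tz":0,"ax":0,"ay":0,"az":0}
    - {"jaw":-1,"tx":0,"ty":0,"tz":0,"ax":0,"ay":0,"az":0}
    - {"jaw":-1,"tx":0,"ty":0,"tz":0,"ax":0,"ay":0,"az":0}
  newtons: 55

```text
t: 12.73
tool_pos: [674.2, -70.8, 183.1]
tcp_rot: [-0.623, 0.752, 0.167, -0.138]
force: [0.7, 0.1, 2.8]
width: 0.347
```

```bash
python3 - <<'E'
from h import *
import pickle
s=sense();print(s['tool_pos'],s['width']*92,s['force'],s['qpos'].round(2))
ox,oy,yaw=np.load('alarm.npy');X=np.array([np.cos(yaw),np.sin(yaw),0])
C=np.array([600.8,-56.9,16.5]);lean=np.radians(-25);F=R.from_euler('z',yaw)*R.from_euler('y',-lean)
T=C-3*X-F.apply([0,0,-184]);delta(T,toolR(yaw,lean))
c,im,d=snap('wrist');save(im,'w10.png');pickle.dump((c,im,d,s),open('w10.pkl','wb'))
for tcp in (T,s['tool_pos']):
    A,_=cellF(c,d,tcp,yaw,lean,-lean,np.array([3*np.cos(lean),0,-184-3*np.sin(lean)]))
    p,t,e=fit3(A);print(len(A),'y,z,slopes',p.round(3),'X',np.percentile(t,[.3,1,99,99.7]).round(1),e)
    print(np.histogram(t,np.arange(-34,35,1))[0])
E
```

```text
[674.15463104 -70.83742104 183.12718284] 31.955238952941816 [0.71941034 0.12088098 2.80335791] [ 0.06  0.87  0.02  1.47 -0.07  1.23 -1.65]
t [ 0.     -0.     -0.0002] a [0.    0.    0.001] rows 0.0 0.0
5564 y,z,slopes [-0.838  1.656  0.008 -0.012] X [-29.7 -29.   33.6  34. ] 0.6819889644265053
[  0   0   0   8  45  52  44  62  42  44  46  54  46  60  56  56  59  57
  57  58  60  64  57  69  60  64  62  68  65  73  64  60  76  72  55  74
  76  80  74  67  77  73  89  77  74  87  80  78  88  81  89  83  91  96
  82 102 112  95 103 126 144 539 458  97  78  78  92  92]
5559 y,z,slopes [-0.859  1.786  0.009 -0.013] X [-29.6 -28.9  33.6  34. ] 0.6947105689962952
[  0   0   0   5  43  52  43  64  45  38  48  57  44  61  57  53  58  54
  57  60  62  62  57  70  63  59  60  67  71  70  64  65  68  74  54  79
  76  75  75  71  73  73  93  77  66  90  83  79  84  83  91  81  92  90
  84 104 110  98 102 128 136 483 512 102  84  82  90  86]
```

The hold is confirmed: flat end at -30, body end at +28 as expected, centre offset 0. I'll compute the waypoints.

```bash
cat >> h.py <<'E'
CEN=np.array([3*np.cos(np.radians(25)),0,-184+3*np.sin(np.radians(25))])
def pose(cx,cz,thd,cy=0):
    ox,oy,yaw=np.load('alarm.npy')
    return dict(tool_pos=tcp_for(cx,cz,np.radians(thd-25),cy,CEN),tcp_rot=toolR(yaw,np.radians(thd-25)).as_quat())
def go(a,b):
    delta(b['tool_pos'],R.from_quat(b['tcp_rot']),a)
def cellstate(s=None):
    # cell pose in alarm frame from measured tool pose assuming rigid grip
    s=s or sense();ox,oy,yaw=np.load('alarm.npy');Z=R.from_euler('z',yaw).inv()
    Rt=R.from_quat(s['tcp_rot']);M=Rt.as_matrix();F=np.c_[-M[:,1],-M[:,0],-M[:,2]]
    C=s['tool_pos']+F@CEN-[ox,oy,0];ax=F@[np.cos(np.radians(25)),0,np.sin(np.radians(25))]
    a=Z.apply(ax);print('cell in alarm',Z.apply(C).round(1),'tilt %.1f yaw %.1f'%(np.degrees(np.arcsin(a[2])),np.degrees(np.arctan2(a[1],a[0]))),'force(alarm)',Z.apply(s['force']).round(1),'w %.1f'%(s['width']*92),'t %.2f'%s['t'])
E
python3 - <<'E'
from h import *
ox,oy,yaw=np.load('alarm.npy');X=np.array([np.cos(yaw),np.sin(yaw),0])
lean=np.radians(-25);F=R.from_euler('z',yaw)*R.from_euler('y',-lean)
T=np.array([600.8,-56.9,16.5])-3*X-F.apply([0,0,-184])
a=cmdpose(T,yaw,lean)
go(a,dict(tool_pos=T+[0,0,90],tcp_rot=a['tcp_rot']))
go(a,pose(-8,110,35));print(pose(-8,110,35)['tool_pos'])
E
```

```text
t [ 0.      0.038  -0.0816] a [0. 0. 0.] rows 2.2 0.0
t [-0.1794  0.2359 -0.0072] a [ 0.611 -0.    -0.   ] rows 7.1 4.9
[500.76682136 144.7891168  289.48389725]
```

Emit:
apply_moves:
  targets:
    - {"jaw":-1,"tx":0,"ty":0.015,"tz":-0.033,"ax":0,"ay":0,"az":0}
    - {"jaw":-1,"tx":0,"ty":0.038,"tz":-0.0816,"ax":0,"ay":0,"az":0}
    - {"jaw":-1,"tx":-0.03,"ty":0.07,"tz":-0.07,"ax":0.1,"ay":0,"az":0}
    - {"jaw":-1,"tx":-0.06,"ty":0.1,"tz":-0.06,"ax":0.2,"ay":0,"az":0}
    - {"jaw":-1,"tx":-0.09,"ty":0.13,"tz":-0.05,"ax":0.3,"ay":0,"az":0}
    - {"jaw":-1,"tx":-0.12,"ty":0.165,"tz":-0.04,"ax":0.4,"ay":0,"az":0}
    - {"jaw":-1,"tx":-0.15,"ty":0.2,"tz":-0.022,"ax":0.5,"ay":0,"az":0}
    - {"jaw":-1,"tx":-0.1794,"ty":0.2359,"tz":-0.0072,"ax":0.611,"ay":0,"az":0}
    - {"jaw":-1,"tx":-0.1794,"ty":0.2359,"tz":-0.0072,"ax":0.611,"ay":0,"az":0}
    - {"jaw":-1,"tx":-0.1794,"ty":0.2359,"tz":-0.0072,"ax":0.611,"ay":0,"az":0}

```text
t: 13.62
tool_pos: [495.5, 150.3, 288.9]
tcp_rot: [-0.639, 0.764, -0.065, 0.055]
force: [0.1, -0.4, -1.3]
width: 0.348
```

Emit:
apply_moves:
  targets:
    - {"jaw":-1,"tx":0,"ty":0,"tz":0,"ax":0,"ay":0,"az":0}
    - {"jaw":-1,"tx":0,"ty":0,"tz":0,"ax":0,"ay":0,"az":0}
    - {"jaw":-1,"tx":0,"ty":0,"tz":0,"ax":0,"ay":0,"az":0}

```text
t: 13.87
tool_pos: [501.4, 143.3, 289.2]
tcp_rot: [-0.634, 0.768, -0.067, 0.055]
force: [-0.0, -0.5, -2.0]
width: 0.348
```

```bash
python3 - <<'E'
from h import *
import pickle
s=sense();cellstate(s);print(s['qpos'].round(2));go(s,pose(-8,110,35))
c,im,d=snap('wrist');save(im,'w11.png');pickle.dump((c,im,d,s),open('w11.pkl','wb'))
ox,oy,yaw=np.load('alarm.npy')
A,_=cellF(c,d,s['tool_pos'],yaw,np.radians(10),np.radians(25),CEN);p,t,e=fit3(A);print('y,z,sl',p.round(3),np.histogram(t,np.arange(-34,35,1))[0])
c2,im2,d2=snap('scene');save(cv2.resize(im2[120:270,260:460],(800,600),interpolation=cv2.INTER_CUBIC),'s11.png')
E
```

```text
cell in alarm [ -7.2  -1.4 109.7] tilt 35.0 yaw -0.1 force(alarm) [ 0.1 -0.5 -2. ] w 32.0 t 13.87
[-0.42  0.38  0.07  2.06  0.13  0.55 -2.23]
t [-0.0013  0.0009 -0.0005] a [ 0.    -0.001 -0.002] rows 0.0 0.0
y,z,sl [-0.969  0.74   0.003 -0.003] [  0   0   0   1  15  46  51  48  49  51  33  52  57  63  41  67  56  50
  68  60  53  60  57  62  64  74  62  63  67  56  75  62  70  71  64  74
  74  70  64  81  71  74  83  73  82  72  88  78  87  72  89  87  83  94
  93  93  93 106 108  92 102 113 542 301   4   0   0   0]
```

View pics/w11.png

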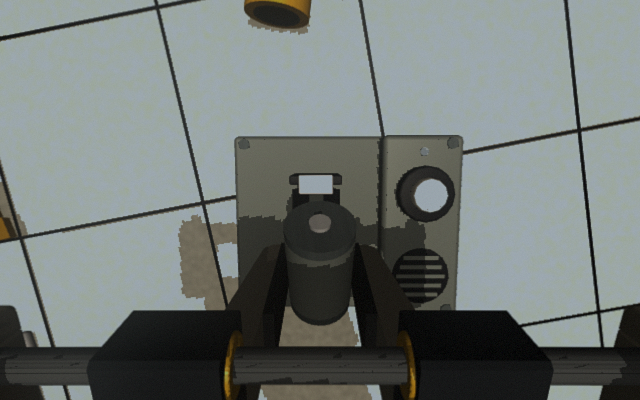

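View pics/s11.png

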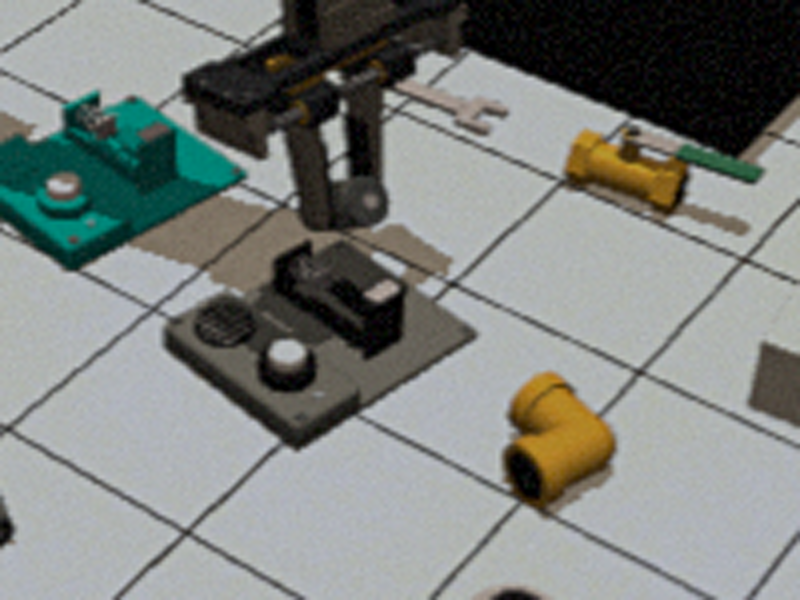

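The cell is held tilted 35° with its stud at (320,222), and the lip is ahead at (316,184). I'll measure both in this one picture for the relative position.

```bash
python3 - <<'E'
from h import *
import pickle
c,im,d,s=pickle.load(open('w11.pkl','rb'));P=cloud(c,d)
ox,oy,yaw=np.load('alarm.npy');Z=R.from_euler('z',yaw).inv()
tz=np.nanmedian(P[100:150,120:180,2]);print('table',tz)
Q=P[160:200,280:360].reshape(-1,3);Q=Q[np.isfinite(Q).all(1)];L=Z.apply(Q-[ox,oy,tz])
k=(L[:,2]>55.5)&(L[:,2]<60);print('lip/wall',L[k].min(0).round(1),L[k].max(0).round(1),L[k].mean(0).round(1))
bright=im[160:200,280:360].reshape(-1,3).sum(1)[np.isfinite(P[160:200,280:360].reshape(-1,3)).all(1)]
b=k&(bright>400);print('lip bright',np.percentile(L[b],[1,99],axis=0).round(1),L[b].mean(0).round(1))
Q=P[130:320,230:470].reshape(-1,3);Q=Q[np.isfinite(Q).all(1)];L=Z.apply(Q-[ox,oy,tz]);k=(L[:,2]>42)&(L[:,2]<48)&(L[:,1]<-55);print('button',L[k].mean(0).round(1))
k=(L[:,2]>20)&(L[:,2]<27)&(L[:,1]<-45);print('pod',np.percentile(L[k],[.2,99.8],axis=0).round(1))
# cell centre, from camera
A,_=cellF(c,d,s['tool_pos'],yaw,np.radians(10),np.radians(25),CEN);p,t,e=fit3(A)
ctr=np.array([.7,p[0],p[1]]);ctr=R.from_euler('y',-np.radians(25)).apply(ctr)+CEN
F=R.from_euler('z',yaw)*R.from_euler('y',-np.radians(10))
print('cell centre cam in alarm',Z.apply(s['tool_pos']+F.apply(ctr)-[ox,oy,tz]).round(1))
E
```

```text
table 1.8119011385887802
lip/wall [ 24.5 -12.9  55.5] [36.  11.4 59.4] [30.3  0.4 57.4]
lip bright [[24.5 -9.7 56. ]
 [36.  10.6 59. ]] [30.2  0.4 57.4]
button [ 22.1 -76.4  44.7]
pod [[ -66.4 -105.5   20.2]
 [  63.5  -47.6   26.8]]
cell centre cam in alarm [ -6.9  -2.3 108.9]
```

```bash
python3 - <<'E'
from h import *
import pickle
s=sense();cellstate(s);go(s,pose(-8,110,35));go(s,pose(-8,80,35,1.0))
E
```

```text
cell in alarm [ -7.2  -1.6 109.6] tilt 35.0 yaw -0.1 force(alarm) [-0.2  0.3 -1.7] w 31.6 t 13.97
t [-0.0015  0.0008 -0.0006] a [ 0.001 -0.001 -0.003] rows 0.0 0.0
t [-0.0025  0.006   0.029 ] a [ 0.001 -0.001 -0.003] rows 0.7 0.0
```

Emit:
apply_moves:
  targets:
    - {"jaw":-1,"tx":-0.0025,"ty":0.006,"tz":0.029,"ax":0.001,"ay":-0.001,"az":-0.003}
    - {"jaw":-1,"tx":-0.0025,"ty":0.006,"tz":0.029,"ax":0.001,"ay":-0.001,"az":-0.003}
    - {"jaw":-1,"tx":-0.0025,"ty":0.006,"tz":0.029,"ax":0.001,"ay":-0.001,"az":-0.003}
    - {"jaw":-1,"tx":-0.0025,"ty":0.006,"tz":0.029,"ax":0.001,"ay":-0.001,"az":-0.003}
    - {"jaw":-1,"tx":-0.0025,"ty":0.006,"tz":0.029,"ax":0.001,"ay":-0.001,"az":-0.003}

```text
t: 14.38
tool_pos: [500.7, 147.0, 260.6]
tcp_rot: [-0.636, 0.767, -0.067, 0.057]
force: [0.2, 0.8, -0.7]
width: 0.349
```

```bash
cat >> h.py <<'E'
def relcheck(name,thd):
    import pickle
    s=sense();c,im,d=snap('wrist');save(im,name+'.png');pickle.dump((c,im,d,s),open(name+'.pkl','wb'));P=cloud(c,d)
    cellstate(s)
    ox,oy,yaw=np.load('alarm.npy');Z=R.from_euler('z',yaw).inv()
    L=Z.apply(P.reshape(-1,3)-[ox,oy,1.8]).reshape(P.shape)
    m=(abs(L[...,2]-57.4)<1.5)&(abs(L[...,0]-30)<9)&(abs(L[...,1])<18)&(im.sum(2)>380)
    B=L[m];print('lip n',len(B),'x',np.percentile(B[:,0],[1,99]).round(1) if len(B) else '','y',np.percentile(B[:,1],[1,99]).round(1) if len(B) else '','z',np.median(B[:,2]).round(1))
    lean=np.radians(thd-25)
    A,_=cellF(c,d,s['tool_pos'],yaw,lean,np.radians(25),CEN);p,t,e=fit3(A)
    h,ed=np.histogram(t,np.arange(20,35,.5));i=np.argmax(h);off=(h[i-2:i+3]*(ed[i-2:i+3]+.25)).sum()/h[i-2:i+3].sum()-28
    ctr=R.from_euler('y',-np.radians(25)).apply([off,p[0],p[1]])+CEN
    F=R.from_euler('z',yaw)*R.from_euler('y',-lean)
    print('cell cam in alarm',Z.apply(s['tool_pos']+F.apply(ctr)-[ox,oy,1.8]).round(1),'rel tool: X off %.1f y %.1f z %.1f slopes %.3f %.3f n%d'%(off,p[0],p[1],p[2],p[3],len(A)))
E
python3 -c "
from h import *
relcheck('w12',35)"
```

```text
cell in alarm [-8.3  2.4 81.1] tilt 35.1 yaw 0.1 force(alarm) [ 0.1  0.8 -0.7] w 32.1 t 14.38
lip n 816 x [24.2 35.9] y [-10.1  10.9] z 57.4
cell cam in alarm [-8.   1.6 80.4] rel tool: X off 1.1 y -0.5 z 0.6 slopes 0.004 -0.001 n4918
```

View pics/w12.png

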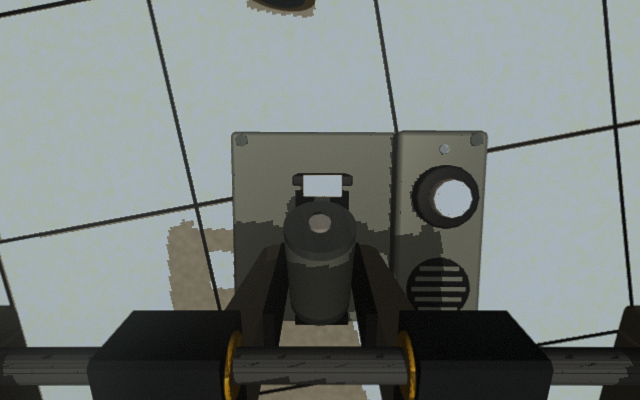

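The camera puts the cell at (-8.0, 1.6, 80.4) in the alarm frame with the lip centre at y 0.4. I'll correct y by -1.2 and lower until the flat end sits just in front of the plate.

```bash
python3 - <<'E'
from h import *
b=pose(-8,80.5,35,1.6)
go(b,pose(-7.5,72,35,.4));go(b,pose(-7.5,66,35,.4));
E
```

```text
t [0.0012 0.001  0.0085] a [0. 0. 0.] rows 0.2 0.0
t [0.0012 0.002  0.0144] a [0. 0. 0.] rows 0.3 0.0
```

Emit:
apply_moves:
  targets:
    - {"jaw":-1,"tx":0.0012,"ty":0.001,"tz":0.0085,"ax":0,"ay":0,"az":0}
    - {"jaw":-1,"tx":0.0012,"ty":0.002,"tz":0.0144,"ax":0,"ay":0,"az":0}
    - {"jaw":-1,"tx":0.0012,"ty":0.002,"tz":0.0144,"ax":0,"ay":0,"az":0}
    - {"jaw":-1,"tx":0.0012,"ty":0.002,"tz":0.0144,"ax":0,"ay":0,"az":0}
    - {"jaw":-1,"tx":0.0012,"ty":0.002,"tz":0.0144,"ax":0,"ay":0,"az":0}

```text
t: 14.85
tool_pos: [500.3, 146.1, 245.0]
tcp_rot: [-0.637, 0.766, -0.067, 0.056]
force: [0.3, 0.7, -1.0]
width: 0.343
```

```bash
python3 -c "
from h import *
relcheck('w13',35)
c2,im2,d2=snap('scene');save(cv2.resize(im2[150:240,290:410],(800,600),interpolation=cv2.INTER_CUBIC),'s13.png')
b=pose(-7.5,66,35,.4)
for q in [(-8,62,35),(-10,57,35),(-12,53,35)]: go(b,pose(*q,.4))
"
```

```text
cell in alarm [-8.7  1.4 65.6] tilt 35.0 yaw 0.2 force(alarm) [ 0.2  0.8 -1. ] w 31.6 t 14.85
lip n 931 x [24.6 36. ] y [-9.8 10.6] z 57.5
cell cam in alarm [-8.5  0.5 64.8] rel tool: X off 0.8 y -0.7 z 0.7 slopes 0.005 -0.002 n4917
t [0.     0.0012 0.0039] a [0. 0. 0.] rows 0.1 0.0
t [0.     0.004  0.0084] a [0. 0. 0.] rows 0.2 0.0
t [-0.      0.0067  0.012 ] a [0. 0. 0.] rows 0.3 0.0
```

View pics/w13.png

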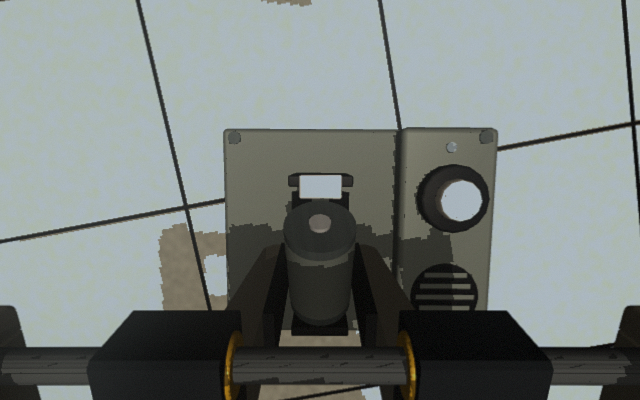

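View pics/s13.png

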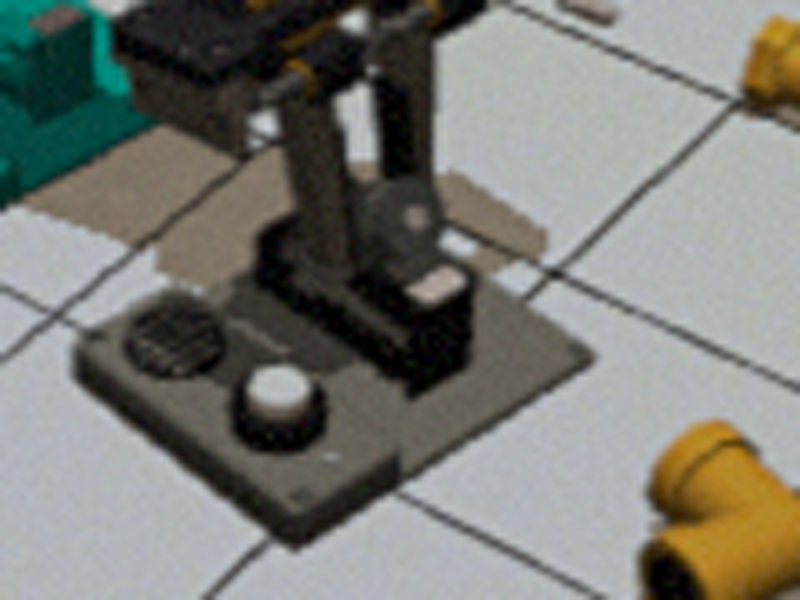

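y is aligned now. I'll lower further in small steps, wedging the plate back while watching the force.

Emit:
apply_moves:
  targets:
    - {"jaw":-1,"tx":0,"ty":0.0012,"tz":0.0039,"ax":0,"ay":0,"az":0}
    - {"jaw":-1,"tx":0,"ty":0.0026,"tz":0.006,"ax":0,"ay":0,"az":0}
    - {"jaw":-1,"tx":0,"ty":0.004,"tz":0.0084,"ax":0,"ay":0,"az":0}
    - {"jaw":-1,"tx":0,"ty":0.004,"tz":0.0084,"ax":0,"ay":0,"az":0}
    - {"jaw":-1,"tx":0,"ty":0.004,"tz":0.0084,"ax":0,"ay":0,"az":0}

```text
t: 15.37
tool_pos: [499.7, 146.7, 237.4]
tcp_rot: [-0.636, 0.766, -0.068, 0.059]
force: [4.9, -0.2, 3.5]
width: 0.345
```

```bash
python3 -c "
from h import *
relcheck('w14',35)
"
```

```text
cell in alarm [-8.5  2.4 58.1] tilt 35.3 yaw 0.1 force(alarm) [4.9 0.7 3.5] w 31.7 t 15.37
lip n 1037 x [24.6 36. ] y [-10.3  10.8] z 57.5
cell cam in alarm [-8.1  1.6 57.4] rel tool: X off 1.8 y -0.1 z 0.3 slopes 0.003 0.001 n5053
```

View pics/w14.png

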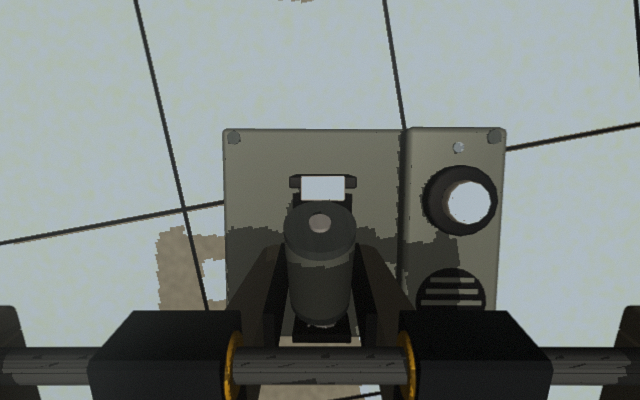

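The spring is engaged: +4.9 N in x and 3.5 N up. I'll let it settle and re-sense.

Emit:
apply_moves:
  targets:
    - {"jaw":-1,"tx":0,"ty":0,"tz":0,"ax":0,"ay":0,"az":0}
    - {"jaw":-1,"tx":0,"ty":0,"tz":0,"ax":0,"ay":0,"az":0}
    - {"jaw":-1,"tx":0,"ty":0,"tz":0,"ax":0,"ay":0,"az":0}

```text
t: 15.67
tool_pos: [499.3, 146.9, 237.3]
tcp_rot: [-0.636, 0.766, -0.068, 0.058]
force: [5.2, 0.6, 5.6]
width: 0.348
```

```bash
python3 -c "
from h import *
relcheck('w15',35)
"
```

```text
cell in alarm [-9.1  2.5 57.9] tilt 35.2 yaw 0.1 force(alarm) [5.  1.6 5.6] w 32.1 t 15.67
lip n 1026 x [24.5 35.9] y [-10.2  10.8] z 57.5
cell cam in alarm [-8.7  1.6 57.3] rel tool: X off 1.7 y -0.2 z 0.4 slopes 0.004 -0.001 n5029
```

```bash
python3 -c "
from h import *
b=pose(-8.7,57.4,35,1.6)
for q in [(-13.5,57,35),(-14.5,53.5,35),(-14.5,50,30)]: go(b,pose(*q,.4))
"
```

```text
t [ 0.0012  0.0048 -0.0004] a [0. 0. 0.] rows 0.1 0.0
t [0.0012 0.0064 0.0028] a [0. 0. 0.] rows 0.2 0.0
t [ 0.0012 -0.0089  0.0067] a [-0.087  0.    -0.   ] rows 0.3 0.7
```

Emit:
apply_moves:
  targets:
    - {"jaw":-1,"tx":0.0012,"ty":0.0024,"tz":-0.0002,"ax":0,"ay":0,"az":0}
    - {"jaw":-1,"tx":0.0012,"ty":0.0048,"tz":-0.0004,"ax":0,"ay":0,"az":0}
    - {"jaw":-1,"tx":0.0012,"ty":0.0048,"tz":-0.0004,"ax":0,"ay":0,"az":0}
    - {"jaw":-1,"tx":0.0012,"ty":0.0048,"tz":-0.0004,"ax":0,"ay":0,"az":0}
    - {"jaw":-1,"tx":0.0012,"ty":0.0048,"tz":-0.0004,"ax":0,"ay":0,"az":0}

```text
t: 16.13
tool_pos: [495.1, 147.1, 237.3]
tcp_rot: [-0.636, 0.766, -0.068, 0.06]
force: [6.9, 1.0, 5.3]
width: 0.347
```

```bash
python3 -c "
from h import *
relcheck('w16',35)
"
```

```text
cell in alarm [-12.8   2.3  58.1] tilt 35.4 yaw 0.0 force(alarm) [6.6 2.3 5.3] w 31.9 t 16.13
lip n 1054 x [24.2 36. ] y [-9.9 10.7] z 57.4
cell cam in alarm [-12.4   1.4  57.4] rel tool: X off 2.1 y 0.2 z 0.2 slopes 0.000 0.007 n4920
```

```bash
python3 -c "
from h import *
b=pose(-12.4,57.4,35,1.4)
for q in [(-12.6,55,35),(-12.8,52.5,35)]: go(b,pose(*q,1.1))
"
```

```text
t [0.0003 0.0006 0.0023] a [0. 0. 0.] rows 0.1 0.0
t [0.0003 0.0012 0.0048] a [0. 0. 0.] rows 0.1 0.0
```

Emit:
apply_moves:
  targets:
    - {"jaw":-1,"tx":0.0003,"ty":0.0006,"tz":0.0023,"ax":0,"ay":0,"az":0}
    - {"jaw":-1,"tx":0.0003,"ty":0.0012,"tz":0.0048,"ax":0,"ay":0,"az":0}
    - {"jaw":-1,"tx":0.0003,"ty":0.0012,"tz":0.0048,"ax":0,"ay":0,"az":0}
    - {"jaw":-1,"tx":0.0003,"ty":0.0012,"tz":0.0048,"ax":0,"ay":0,"az":0}
    - {"jaw":-1,"tx":0.0003,"ty":0.0012,"tz":0.0048,"ax":0,"ay":0,"az":0}

```text
t: 16.6
tool_pos: [495.4, 146.6, 232.9]
tcp_rot: [-0.636, 0.766, -0.068, 0.06]
force: [8.4, -0.3, 6.5]
width: 0.346
```

```bash
python3 -c "
from h import *
relcheck('w17',35)
c2,im2,d2=snap('scene');save(cv2.resize(im2[150:240,290:410],(800,600),interpolation=cv2.INTER_CUBIC),'s17.png')
"
```

```text
cell in alarm [-12.2   1.9  53.7] tilt 35.5 yaw -0.0 force(alarm) [8.3 1.3 6.5] w 31.8 t 16.60
lip n 1073 x [24.3 35.7] y [-10.   10.5] z 57.4
cell cam in alarm [-11.8   1.1  53. ] rel tool: X off 2.4 y 0.3 z 0.1 slopes 0.000 0.002 n4965
```

View pics/w17.png

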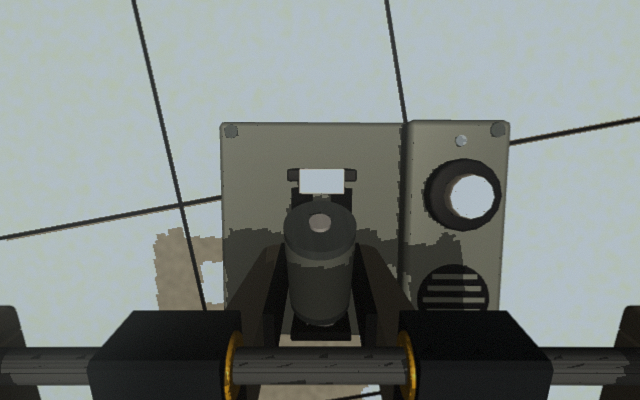

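View pics/s17.png

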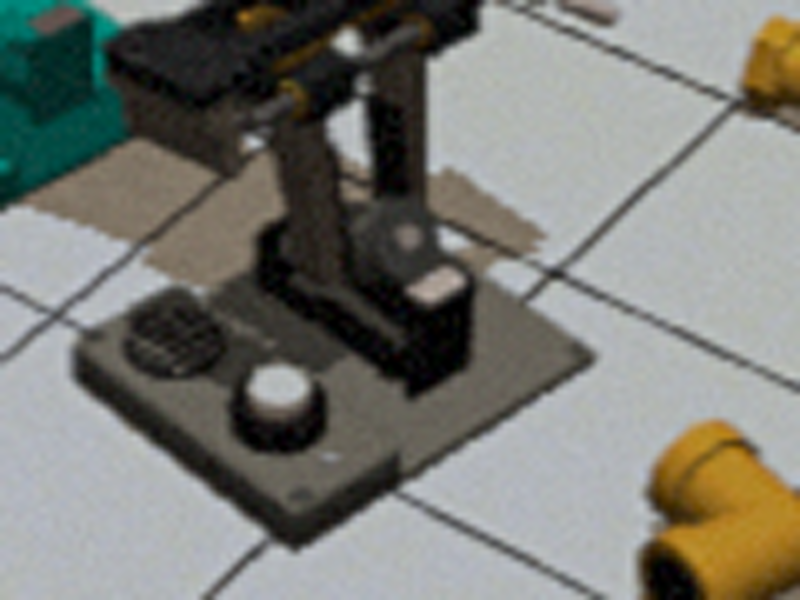

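Clear of the lip by 3.7 mm: the lower stud corner computes to x 20.6 and z 55.5, and the spring force is 8 N. I'll tip the stud end down now.

```bash
python3 -c "
from h import *
import h
h.CEN=h.CEN+1.5*np.array([np.cos(np.radians(25)),0,np.sin(np.radians(25))])
b=pose(-11.8,53,35,1.1)
for q in [(-12.2,51.5,30),(-12.4,49.5,25),(-12.5,47.3,20)]: go(b,pose(*q,.7))
"
```

```text
t [ 0.0004 -0.0152  0.0017] a [-0.087  0.    -0.   ] rows 0.4 0.7
t [ 0.0004 -0.0305  0.0054] a [-0.175 -0.    -0.   ] rows 0.7 1.4
t [ 0.0004 -0.0456  0.0106] a [-0.262 -0.    -0.   ] rows 1.1 2.1
```

Emit:
apply_moves:
  targets:
    - {"jaw":-1,"tx":0.0004,"ty":-0.0152,"tz":0.0017,"ax":-0.087,"ay":0,"az":0}
    - {"jaw":-1,"tx":0.0004,"ty":-0.0305,"tz":0.0054,"ax":-0.175,"ay":0,"az":0}
    - {"jaw":-1,"tx":0.0004,"ty":-0.0456,"tz":0.0106,"ax":-0.262,"ay":0,"az":0}
    - {"jaw":-1,"tx":0.0004,"ty":-0.0456,"tz":0.0106,"ax":-0.262,"ay":0,"az":0}
    - {"jaw":-1,"tx":0.0004,"ty":-0.0456,"tz":0.0106,"ax":-0.262,"ay":0,"az":0}
    - {"jaw":-1,"tx":0.0004,"ty":-0.0456,"tz":0.0106,"ax":-0.262,"ay":0,"az":0}

```text
t: 17.2
tool_pos: [541.7, 136.5, 229.8]
tcp_rot: [-0.638, 0.769, 0.032, -0.024]
force: [10.0, -1.1, 4.7]
width: 0.345
```

```bash
python3 -c "
from h import *
relcheck('w18',20)
c2,im2,d2=snap('scene');save(cv2.resize(im2[150:240,290:410],(800,600),interpolation=cv2.INTER_CUBIC),'s18.png')
"
```

```text
cell in alarm [-12.3   0.3  47.4] tilt 20.5 yaw 0.0 force(alarm) [10.   0.8  4.7] w 31.7 t 17.20
lip n 0 x  y  z nan
cell cam in alarm [-12.   -0.6  47. ] rel tool: X off 2.1 y -0.2 z 0.6 slopes 0.001 0.001 n4860
  return _methods._mean(a, axis=axis, dtype=dtype,
  ret = ret.dtype.type(ret / rcount)
```

View pics/w18.png

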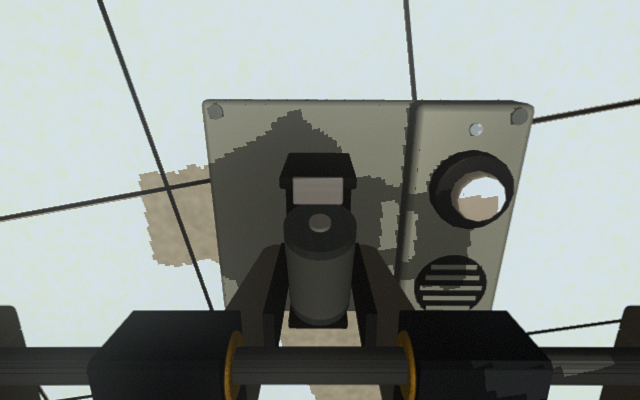

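View pics/s18.png

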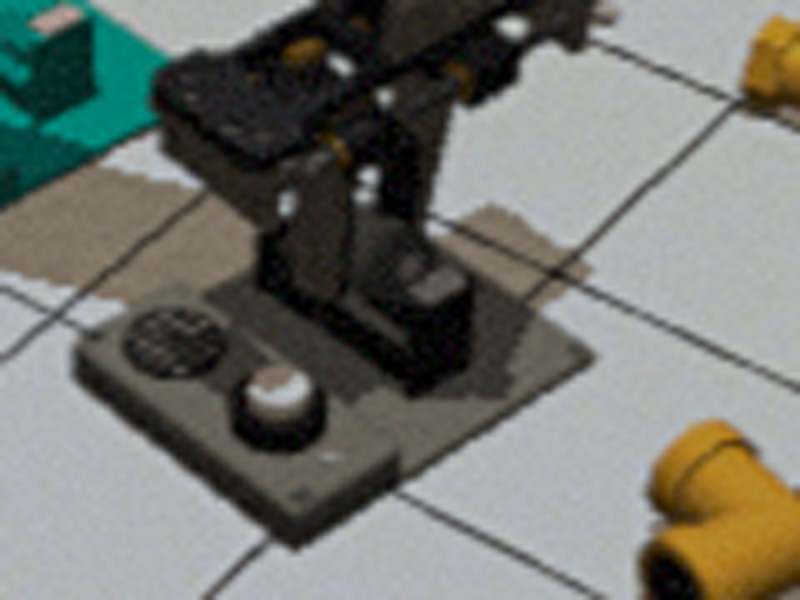

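It's tilted 20.5° with 10 N on the spring, and the stud is now lower than the lip face. On to level.

```bash
python3 -c "
from h import *
import h
h.CEN=h.CEN+1.5*np.array([np.cos(np.radians(25)),0,np.sin(np.radians(25))])
b=pose(-12,47,20.5,-.6)
for q in [(-12.2,44.3,14),(-12.3,41.5,7),(-12.3,38,0)]: go(b,pose(*q,.2))
"
```

```text
t [-0.0008 -0.0207  0.0034] a [-0.113 -0.     0.   ] rows 0.5 0.9
t [-0.0008 -0.0428  0.0096] a [-0.236 -0.    -0.   ] rows 1.1 1.9
t [-0.0008 -0.0644  0.0191] a [-0.358  0.     0.   ] rows 1.6 2.9
```

Emit:
apply_moves:
  targets:
    - {"jaw":-1,"tx":-0.0008,"ty":-0.0207,"tz":0.0034,"ax":-0.113,"ay":0,"az":0}
    - {"jaw":-1,"tx":-0.0008,"ty":-0.0428,"tz":0.0096,"ax":-0.236,"ay":0,"az":0}
    - {"jaw":-1,"tx":-0.0008,"ty":-0.0644,"tz":0.0191,"ax":-0.358,"ay":0,"az":0}
    - {"jaw":-1,"tx":-0.0008,"ty":-0.0644,"tz":0.0191,"ax":-0.358,"ay":0,"az":0}
    - {"jaw":-1,"tx":-0.0008,"ty":-0.0644,"tz":0.0191,"ax":-0.358,"ay":0,"az":0}
    - {"jaw":-1,"tx":-0.0008,"ty":-0.0644,"tz":0.0191,"ax":-0.358,"ay":0,"az":0}

```text
t: 17.8
tool_pos: [603.1, 126.0, 203.2]
tcp_rot: [-0.623, 0.752, 0.168, -0.137]
force: [11.4, 1.5, -5.0]
width: 0.347
```

```bash
python3 -c "
from h import *
relcheck('w19',0)
c2,im2,d2=snap('scene');save(cv2.resize(im2[150:240,290:410],(800,600),interpolation=cv2.INTER_CUBIC),'s19.png')
" 2>/dev/null
```

```text
cell in alarm [-13.2   1.2  36.5] tilt -0.0 yaw 0.0 force(alarm) [10.9  3.6 -5. ] w 31.9 t 17.80
lip n 22 x [35.1 36.7] y [-9.4 -1.9] z 57.3
cell cam in alarm [-12.9   0.2  36.9] rel tool: X off 0.2 y -0.4 z 2.3 slopes 0.006 0.010 n4270
```

View pics/w19.png

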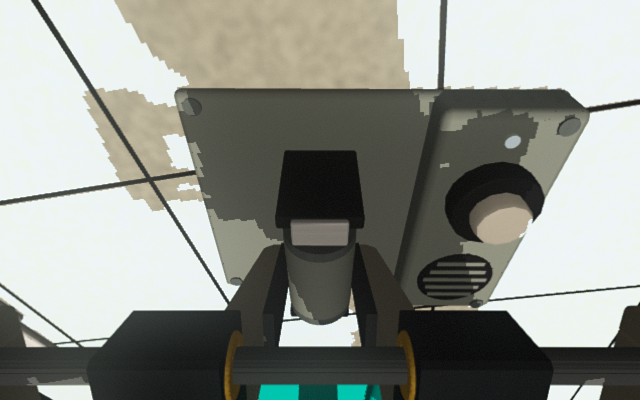

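View pics/s19.png

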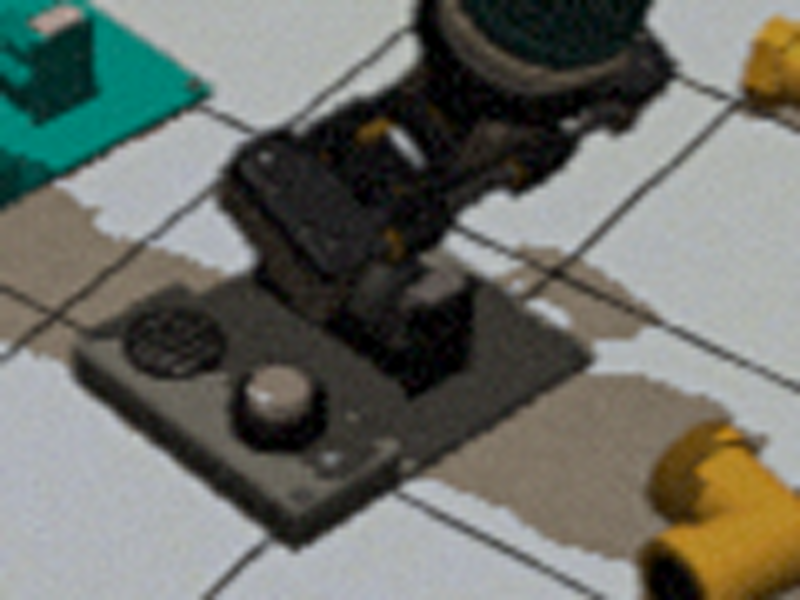

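The cell is level at z≈36.9 (36.5 wanted), with the stud visible just behind and under the lip at (320,233) and 11 N on the spring. I'll ease it forward under the lip.

```bash
python3 -c "
from h import *
import h
h.CEN=h.CEN+1.5*np.array([np.cos(np.radians(25)),0,np.sin(np.radians(25))])
b=pose(-11.7,36.9,0,.2)
for q in [(-9,36.4,0),(-6,36.4,0),(-2.5,36.4,0)]: go(b,pose(*q,.2))
"
```

```text
t [ 0.     -0.0027 -0.0007] a [0. 0. 0.] rows 0.1 0.0
t [ 0.     -0.0054 -0.002 ] a [0. 0. 0.] rows 0.1 0.0
t [ 0.     -0.0085 -0.0034] a [0. 0. 0.] rows 0.2 0.0
```

Emit:
apply_moves:
  targets:
    - {"jaw":-1,"tx":0,"ty":-0.0012,"tz":0,"ax":0,"ay":0,"az":0}
    - {"jaw":-1,"tx":0,"ty":-0.0027,"tz":-0.0007,"ax":0,"ay":0,"az":0}
    - {"jaw":-1,"tx":0,"ty":-0.004,"tz":-0.0014,"ax":0,"ay":0,"az":0}
    - {"jaw":-1,"tx":0,"ty":-0.0054,"tz":-0.002,"ax":0,"ay":0,"az":0}
    - {"jaw":-1,"tx":0,"ty":-0.007,"tz":-0.0027,"ax":0,"ay":0,"az":0}
    - {"jaw":-1,"tx":0,"ty":-0.0085,"tz":-0.0034,"ax":0,"ay":0,"az":0}
    - {"jaw":-1,"tx":0,"ty":-0.0085,"tz":-0.0034,"ax":0,"ay":0,"az":0}
    - {"jaw":-1,"tx":0,"ty":-0.0085,"tz":-0.0034,"ax":0,"ay":0,"az":0}

```text
t: 18.57
tool_pos: [610.5, 124.7, 202.9]
tcp_rot: [-0.623, 0.751, 0.169, -0.138]
force: [8.1, 0.8, -3.4]
width: 0.348
```

```bash
python3 -c "
from h import *
relcheck('w20',0)
c2,im2,d2=snap('scene');save(cv2.resize(im2[150:240,290:410],(800,600),interpolation=cv2.INTER_CUBIC),'s20.png')
" 2>/dev/null
```

```text
cell in alarm [-6.2  1.1 36.4] tilt -0.2 yaw 0.1 force(alarm) [ 7.8  2.3 -3.4] w 32.0 t 18.57
lip n 26 x [34.7 36.7] y [-9.5  0.3] z 57.3
cell cam in alarm [-12.4   0.2  36.9] rel tool: X off -6.8 y -0.6 z 2.6 slopes 0.009 0.010 n3342
```

View pics/w20.png

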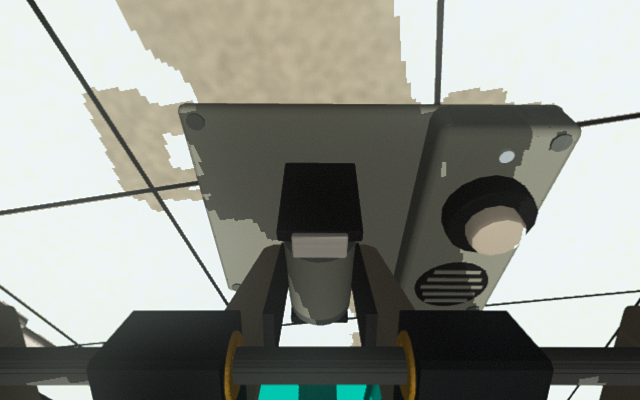

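View pics/s20.png

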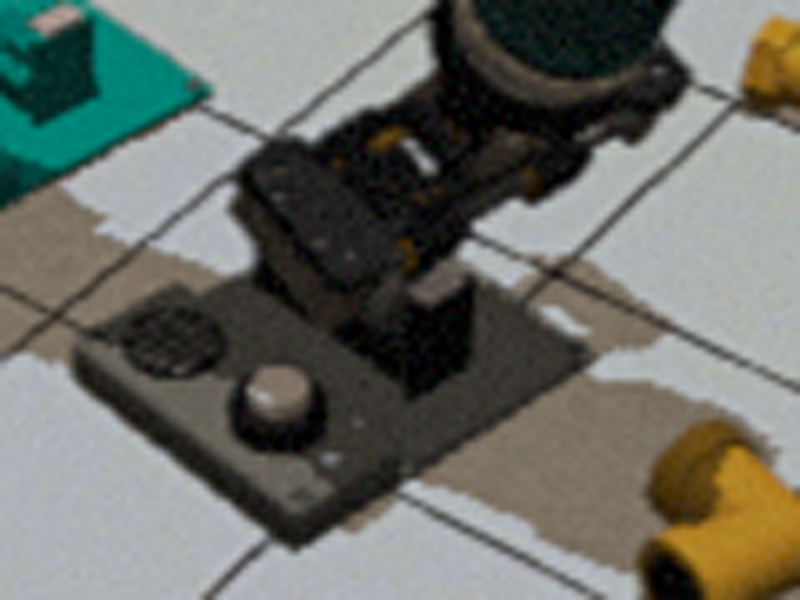

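The stud end is under the lip and the spring is at about 8 N. I'll continue about 4.5 mm, then release in place.

Emit:
apply_moves:
  targets:
    - {"jaw":-1,"tx":0,"ty":-0.0015,"tz":-0.0007,"ax":0,"ay":0,"az":0}
    - {"jaw":-1,"tx":0,"ty":-0.003,"tz":-0.0014,"ax":0,"ay":0,"az":0}
    - {"jaw":-1,"tx":0,"ty":-0.004,"tz":-0.0019,"ax":0,"ay":0,"az":0}
    - {"jaw":-1,"tx":0,"ty":-0.004,"tz":-0.0019,"ax":0,"ay":0,"az":0}
    - {"jaw":-1,"tx":0,"ty":-0.004,"tz":-0.0019,"ax":0,"ay":0,"az":0}

```text
t: 19.08
tool_pos: [614.2, 124.1, 202.7]
tcp_rot: [-0.623, 0.751, 0.169, -0.139]
force: [6.6, 0.7, -1.9]
width: 0.347
```

```bash
python3 -c "
from h import *
relcheck('w21',0)
" 2>/dev/null
```

```text
cell in alarm [-2.9  1.  36.4] tilt -0.3 yaw 0.2 force(alarm) [ 6.3  1.9 -1.9] w 31.9 t 19.08
lip n 25 x [34.9 36.7] y [-9.7  0.3] z 57.3
cell cam in alarm [nan nan nan] rel tool: X off nan y -0.7 z 2.7 slopes 0.010 0.008 n2802
```

Emit:
apply_moves:
  targets:
    - {"jaw":-1,"tx":0,"ty":-0.001,"tz":-0.0005,"ax":0,"ay":0,"az":0}
    - {"jaw":0.0,"tx":0,"ty":-0.001,"tz":-0.0005,"ax":0,"ay":0,"az":0}
    - {"jaw":0.1,"tx":0,"ty":-0.001,"tz":-0.0005,"ax":0,"ay":0,"az":0}
    - {"jaw":0.1,"tx":0,"ty":-0.001,"tz":-0.0005,"ax":0,"ay":0,"az":0}
    - {"jaw":0.1,"tx":0,"ty":-0.001,"tz":-0.0005,"ax":0,"ay":0,"az":0}
    - {"jaw":0.1,"tx":0,"ty":-0.001,"tz":-0.0005,"ax":0,"ay":0,"az":0}

```text
t: 19.63
tool_pos: [614.0, 123.7, 202.8]
tcp_rot: [-0.623, 0.75, 0.17, -0.141]
force: [0.2, 0.5, 0.6]
width: 0.55
```

```bash
python3 -c "
from h import *
relcheck('w22',0)
c2,im2,d2=snap('scene');save(cv2.resize(im2[150:240,290:410],(800,600),interpolation=cv2.INTER_CUBIC),'s22.png')
" 2>/dev/null
```

```text
cell in alarm [-3.7  0.2 36.8] tilt -0.6 yaw 0.2 force(alarm) [0.1 0.6 0.6] w 50.6 t 19.63
lip n 21 x [34.8 36.5] y [-9.5 -0.2] z 57.2
cell cam in alarm [nan nan nan] rel tool: X off nan y -0.4 z 2.5 slopes 0.001 0.005 n3100
```

View pics/w22.png

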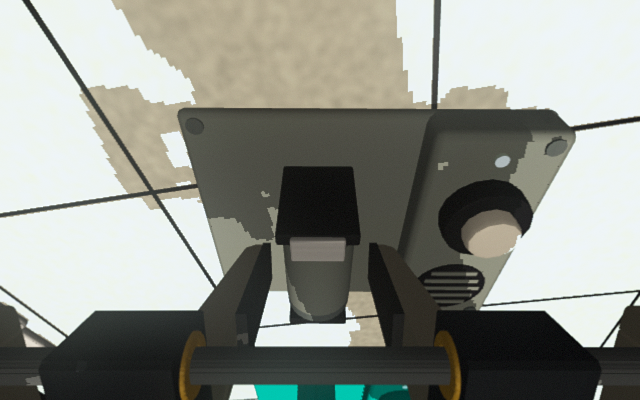

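Released with zero force, and the cell is staying under the lip. I'll retract along the tool and go above the button, closing the jaws, for a check view of the bay.

```bash
python3 -c "
from h import *
ox,oy,yaw=np.load('alarm.npy');Z=R.from_euler('z',yaw)
b=np.array([ox,oy,0])+Z.apply([22.05,-76.5,45]);print('button',b)
s=sense();R0=R.from_quat(s['tcp_rot'])
b0=dict(tool_pos=s['tool_pos'],tcp_rot=s['tcp_rot'])
go(b0,dict(tool_pos=np.r_[b[:2],340],tcp_rot=toolR(yaw).as_quat()))
"
```

```text
button [549.78172956  57.58409708  45.        ]
t [ 0.0767  0.1053 -0.1016] a [ 0.446 -0.     0.004] rows 4.0 3.6
```

Emit:
apply_moves:
  targets:
    - {"jaw":0.1,"tx":0,"ty":0,"tz":-0.03,"ax":0,"ay":0,"az":0}
    - {"jaw":0.1,"tx":0,"ty":0,"tz":-0.07,"ax":0,"ay":0,"az":0}
    - {"jaw":0.1,"tx":0,"ty":0.01,"tz":-0.1,"ax":0,"ay":0,"az":0}
    - {"jaw":-1,"tx":0.04,"ty":0.04,"tz":-0.12,"ax":0.11,"ay":0,"az":0.001}
    - {"jaw":-1,"tx":0.06,"ty":0.07,"tz":-0.12,"ax":0.22,"ay":0,"az":0.002}
    - {"jaw":-1,"tx":0.0767,"ty":0.1053,"tz":-0.1016,"ax":0.335,"ay":0,"az":0.003}
    - {"jaw":-1,"tx":0.0767,"ty":0.1053,"tz":-0.1016,"ax":0.446,"ay":0,"az":0.004}
    - {"jaw":-1,"tx":0.0767,"ty":0.1053,"tz":-0.1016,"ax":0.446,"ay":0,"az":0.004}
    - {"jaw":-1,"tx":0.0767,"ty":0.1053,"tz":-0.1016,"ax":0.446,"ay":0,"az":0.004}
    - {"jaw":-1,"tx":0.0767,"ty":0.1053,"tz":-0.1016,"ax":0.446,"ay":0,"az":0.004}

```text
t: 20.57
tool_pos: [551.3, 58.2, 340.5]
tcp_rot: [-0.638, 0.77, 0.0, 0.0]
force: [0.4, 0.6, -0.3]
width: 0.065
```

Emit:
apply_moves:
  targets:
    - {"jaw":-1,"tx":0,"ty":0,"tz":0,"ax":0,"ay":0,"az":0}
    - {"jaw":-1,"tx":0,"ty":0,"tz":0,"ax":0,"ay":0,"az":0}
    - {"jaw":-1,"tx":0,"ty":0,"tz":0,"ax":0,"ay":0,"az":0}

```text
t: 20.82
tool_pos: [550.8, 57.8, 339.4]
tcp_rot: [-0.637, 0.77, 0.0, -0.0]
force: [-0.3, 1.3, -0.1]
width: 0.006
```

```bash
python3 - <<'E'
from h import *
import pickle
s=sense();c,im,d=snap('wrist');save(im,'w23.png');pickle.dump((c,im,d,s),open('w23.pkl','wb'));P=cloud(c,d)
ox,oy,yaw=np.load('alarm.npy');Z=R.from_euler('z',yaw)
b=np.array([ox,oy,0])+Z.apply([22.05,-76.5,45])
print(s['tool_pos'],s['width']);go(s,dict(tool_pos=np.r_[b[:2],340],tcp_rot=toolR(yaw).as_quat()))
L=Z.inv().apply(P.reshape(-1,3)-[ox,oy,1.8]);L=L[np.isfinite(L).all(1)]
k=(abs(L[:,1])<14)&(L[:,0]>-29)&(L[:,0]<22)&(L[:,2]>38)&(L[:,2]<58)
A=L[k];p,t,e=fit3(A,(0,36));print('cell y,z,slopes',p.round(3),'X',np.percentile(t,[.3,1,99]).round(1),e.round(2),len(A))
k=(abs(L[:,1])<8)&(L[:,2]>39);h,ed=np.histogram(L[k&(L[:,0]<0),0],np.arange(-40,0,1));print(dict(zip(ed[:-1].astype(int),h)))
k=(L[:,2]>56)&(L[:,2]<60)&(abs(L[:,1])<20)&(abs(L[:,0]-30)<12);print('lip',np.percentile(L[k],[1,99],axis=0).round(1))
k=(L[:,2]>42)&(L[:,2]<48)&(L[:,1]<-60)&(L[:,0]>5)&(L[:,0]<40);print('button',L[k].mean(0).round(1),k.sum(),np.percentile(L[k],[1,99],axis=0).round(1))
E
```

```text
[550.83560002  57.79650347 339.37985317] 0.005840472387127272
t [ 0.0004  0.001  -0.0006] a [ 0.001 -0.    -0.   ] rows 0.0 0.0
cell y,z,slopes [5.0000e-03 3.6814e+01 1.0000e-03 3.0000e-03] X [-28.9 -28.3  21.6] 0.45 1994
{np.int64(-40): np.int64(0), np.int64(-39): np.int64(0), np.int64(-38): np.int64(0), np.int64(-37): np.int64(0), np.int64(-36): np.int64(0), np.int64(-35): np.int64(0), np.int64(-34): np.int64(0), np.int64(-33): np.int64(0), np.int64(-32): np.int64(0), np.int64(-31): np.int64(2), np.int64(-30): np.int64(16), np.int64(-29): np.int64(19), np.int64(-28): np.int64(27), np.int64(-27): np.int64(19), np.int64(-26): np.int64(23), np.int64(-25): np.int64(23), np.int64(-24): np.int64(22), np.int64(-23): np.int64(19), np.int64(-22): np.int64(24), np.int64(-21): np.int64(22), np.int64(-20): np.int64(21), np.int64(-19): np.int64(17), np.int64(-18): np.int64(24), np.int64(-17): np.int64(23), np.int64(-16): np.int64(20), np.int64(-15): np.int64(21), np.int64(-14): np.int64(23), np.int64(-13): np.int64(24), np.int64(-12): np.int64(22), np.int64(-11): np.int64(21), np.int64(-10): np.int64(17), np.int64(-9): np.int64(26), np.int64(-8): np.int64(23), np.int64(-7): np.int64(20), np.int64(-6): np.int64(25), np.int64(-5): np.int64(24), np.int64(-4): np.int64(21), np.int64(-3): np.int64(24), np.int64(-2): np.int64(22)}
lip [[ 24.4 -10.6  56.1]
 [ 36.5  10.7  59.1]]
button [ 22.6 -77.1  44.7] 612 [[ 11.9 -88.   42.4]
 [ 32.9 -66.3  46.3]]
```

View pics/w23.png

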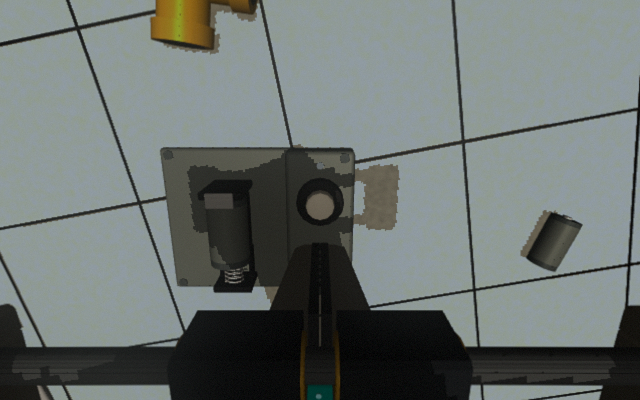

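The cell is seated: y 0.0, z 36.8, tilt 0.003 rad, flat end at x -30.2, and the lip over the stud end at (219,201). Next is the button press: contact at 104 mm down, full press about 109 mm plus sag.

Emit:
apply_moves:
  targets:
    - {"jaw":-1,"tx":0,"ty":0,"tz":0.04,"ax":0,"ay":0,"az":0}
    - {"jaw":-1,"tx":0,"ty":0,"tz":0.08,"ax":0,"ay":0,"az":0}
    - {"jaw":-1,"tx":0,"ty":0,"tz":0.096,"ax":0,"ay":0,"az":0}
    - {"jaw":-1,"tx":0,"ty":0,"tz":0.102,"ax":0,"ay":0,"az":0}
    - {"jaw":-1,"tx":0,"ty":0,"tz":0.106,"ax":0,"ay":0,"az":0}
    - {"jaw":-1,"tx":0,"ty":0,"tz":0.109,"ax":0,"ay":0,"az":0}
    - {"jaw":-1,"tx":0,"ty":0,"tz":0.111,"ax":0,"ay":0,"az":0}
    - {"jaw":-1,"tx":0,"ty":0,"tz":0.112,"ax":0,"ay":0,"az":0}
    - {"jaw":-1,"tx":0,"ty":0,"tz":0.112,"ax":0,"ay":0,"az":0}
    - {"jaw":-1,"tx":0,"ty":0,"tz":0.112,"ax":0,"ay":0,"az":0}

```text
t: 21.7
tool_pos: [550.3, 57.6, 230.4]
tcp_rot: [-0.637, 0.771, -0.001, 0.001]
force: [-4.4, -1.0, 11.3]
width: 0.005
```

```bash
python3 - <<'E'
from h import *
s=sense();print(s['tool_pos'],s['force'])
c,im,d=snap('wrist');save(im,'w24.png')
c2,im2,d2=snap('scene');save(cv2.resize(im2[150:240,290:410],(800,600),interpolation=cv2.INTER_CUBIC),'s24.png')
E
```

```text
[550.26421372  57.55319254 230.40940092] [-4.39998526 -1.03686363 11.32920579]
```

View pics/s24.png

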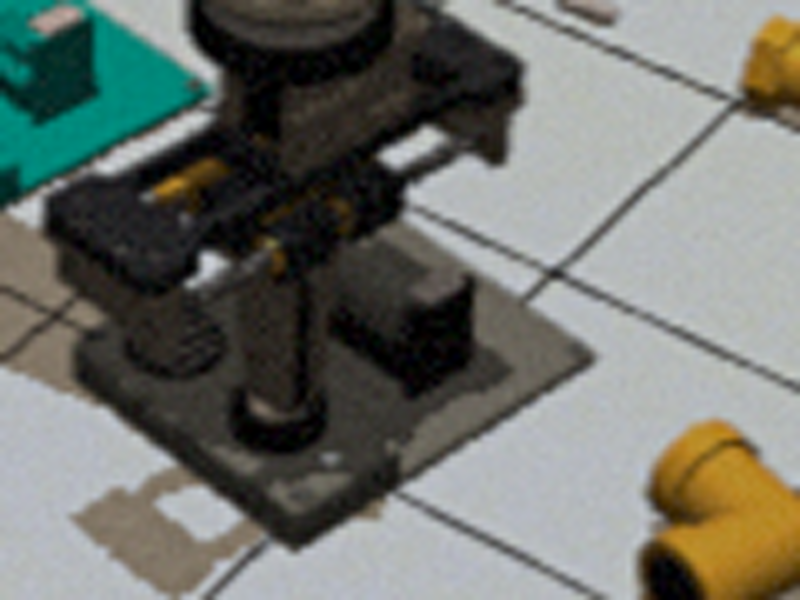

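View pics/w24.png

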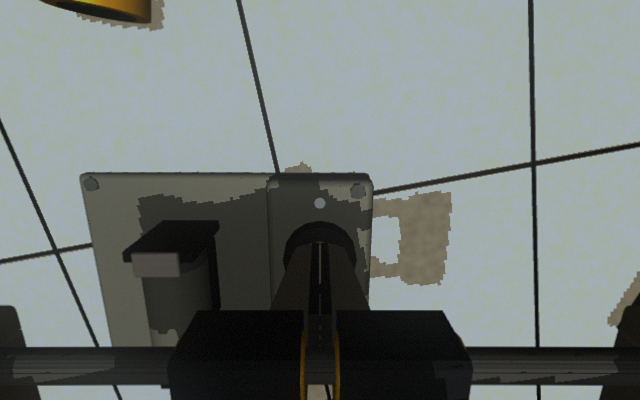

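It's at the stop: the tip is at z 40.4 and the force 11 N, well above the 4 N of a full press. I'll lift straight up and check.

Emit:
apply_moves:
  targets:
    - {"jaw":-1,"tx":0,"ty":0,"tz":-0.006,"ax":0,"ay":0,"az":0}
    - {"jaw":-1,"tx":0,"ty":0,"tz":-0.02,"ax":0,"ay":0,"az":0}
    - {"jaw":-1,"tx":0,"ty":0,"tz":-0.06,"ax":0,"ay":0,"az":0}
    - {"jaw":-1,"tx":0,"ty":0,"tz":-0.1,"ax":0,"ay":0,"az":0}
    - {"jaw":-1,"tx":0,"ty":0,"tz":-0.13,"ax":0,"ay":0,"az":0}
    - {"jaw":-1,"tx":0,"ty":0,"tz":-0.13,"ax":0,"ay":0,"az":0}
    - {"jaw":-1,"tx":0,"ty":0,"tz":-0.13,"ax":0,"ay":0,"az":0}
    - {"jaw":-1,"tx":0,"ty":0,"tz":-0.13,"ax":0,"ay":0,"az":0}

```text
t: 22.47
tool_pos: [549.9, 57.5, 358.6]
tcp_rot: [-0.637, 0.771, -0.001, 0.001]
force: [-0.0, -0.6, -0.7]
width: 0.005
```

```bash
python3 - <<'E'
from h import *
import pickle
s=sense();c,im,d=snap('wrist');save(im,'w25.png');P=cloud(c,d)
ct,it,dt=snap('top');save(it,'top25.png')
ox,oy,yaw=np.load('alarm.npy');Z=R.from_euler('z',yaw)
print(s['tool_pos'],s['force'],s['t'])
L=Z.inv().apply(P.reshape(-1,3)-[ox,oy,1.8]);L=L[np.isfinite(L).all(1)]
k=(abs(L[:,1])<14)&(L[:,0]>-29)&(L[:,0]<22)&(L[:,2]>38)&(L[:,2]<58)
A=L[k];p,t,e=fit3(A,(0,36));print('cell y,z,slopes',p.round(3),e.round(2),len(A))
k=(abs(L[:,1])<8)&(L[:,2]>39)&(L[:,0]<0);print('flat end',np.percentile(L[k,0],[.3,1]).round(1))
k=(L[:,2]>38)&(L[:,2]<50)&(L[:,1]<-60)&(L[:,0]>5)&(L[:,0]<40);print('button',np.median(L[k],axis=0).round(1),k.sum())
c0,i0,d0=pickle.load(open('top0.pkl','rb'))
D=cv2.absdiff(i0,it).sum(2);print('n',(D>90).sum());save(np.dstack([np.clip(D*2,0,255).astype(np.uint8)]*3),'diff.png')
E
```

```text
[549.89384867  57.49007591 358.62040128] [-0.03173936 -0.56764714 -0.65753103] 22.4667
cell y,z,slopes [-1.6000e-02  3.6829e+01  1.0000e-03  6.0000e-03] 0.47 1762
flat end [-55.5 -30.1]
button [ 23.2 -76.9  44.6] 583
n 50527
```

View pics/w25.png

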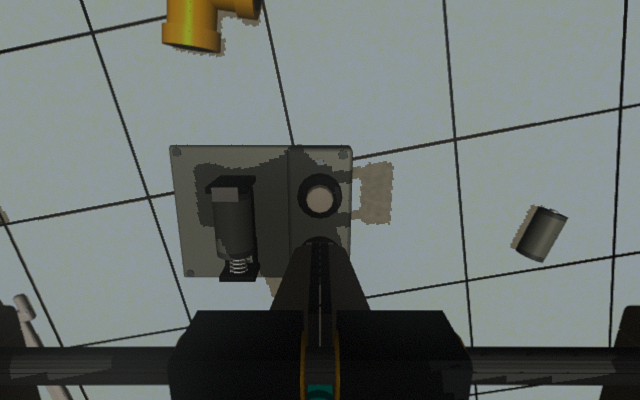

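View pics/diff.png

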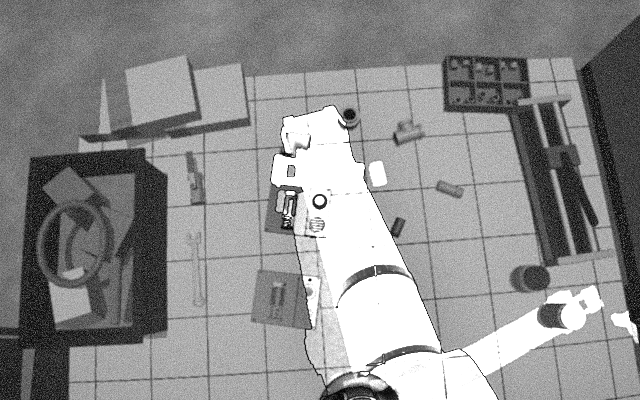

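The cell is still seated, the button is back up (44.6 mm), and the arm touches nothing. The difference from the first top view shows only the arm, its shadows and the removed cell as changed. I'm handing in.

```bash
python3 -c "
from h import *
print(finish_job())"
```

```text
the job is handed in; nothing more can be done
None
```

The large cell is in the grey alarm's bay, the test button was pressed fully down and came back up, and the job is handed in at about 22.5 s of the 51 s. `finish_job` gives no verdict, so the result rests on my own checks.

**How it went:** The first 35° tool tilt hit the wrist joint limits. I set the cell down on free table and gripped it again with the tool leaned 25°. From there I wedged the spring plate back, tipped the stud end past the lip, eased the cell forward under it and released.

**Last checks, from the wrist camera:**

| Check | Measured | Wanted |
|---|---|---|
| Cell sideways | 0.0 mm off centre | within 4 mm |
| Cell axis height | 36.8 mm | 36.5 ± 3 mm |
| Cell tilt from level | about 0.006 rad | below 0.07 rad |
| Flat end | x = -30.1 mm (spring compressed about 4 mm) | -30 mm |
| Button press | 11 N, fingertip at 40.4 mm, at its stop | over 4 N, 40 mm |
| Button after release | top at 44.6 mm | 45 mm |

- **Bystanders:** I compared the final top view with the first. Only the arm, shadows and the moved cell differ. The arm hides the elbow and part of the alarm there, though the elbow is in place in the wrist view. The contrast of that difference image was poor.
- **Disagreements:** The camera heights ran 1.8 mm high throughout, and I corrected for that. The measured tool position differed from the commanded one by 1 to 2 mm at times, and the cell appeared to slip about 1.5 mm in the grip while pushing the spring. I therefore placed the cell relative to the lip as seen by the camera.
- **Weakest check:** The lip hid the stud at the end, so its seating is inferred from the flat-end position.

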